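# Dip-gauge the glue refill tank over a cleared drip card

## Robot

A 6-joint arm with a two-finger parallel gripper is mounted at the origin on the work surface. World frame = base frame: x ahead of the robot, y to its left, z up, the work surface at z = 0. Lengths are in m, angles in rad, forces in N, time in s.
With the tool pointing down it reaches from about 0.3 to 0.75 m from the base axis. Payload 8.5 kg.
Tool frame: the origin (TCP) lies midway between the tips of the shut fingers; the grasp point (between the pads) lies 19 mm behind it; y points along the fingers, x is the direction in which the jaws open and shut, and the axes are right-handed (so a half turn about y gives the same grasp; the last joint's range is limited). The gripper opens to 88 mm and grips with 3 to 60 N. Pads are 18 mm wide; open, the fingers measure 123 mm over their backs; the gripper's body (75 mm by 187 mm) begins 45 mm behind the grasp point.
Start: joints at [1.105, 0.381, 1.297, -0, 1.464, -0.215], TCP at [0.136, 0.533, 0.239] pointing down, gripper open.
Joint ranges: [-3.11, 3.11], [-0.89, 2.33], [0.22, 2.48], [-1.42, 4.56], [0.17, 2.85], [-2.88, 2.88]. Speed limits (rad/s): [2.39, 2.39, 3.14, 3.14, 3.14, 3.14].

## Interface

Orientations are given as a rotation vector (axis times angle).
In Python, from bench import read_state, camera, finish_job gives the robot as it stands.
- The arm moves only by the tool move_arm, never from a script. Its argument "deltas" is a list of rows, each an object of numbers: "dx", "dy", "dz": the shift along the tool's x, y, z in m; "ax", "ay", "az": the turn, a rotation vector about the tool's x, y, z in rad. In form: [{"dx": .., "dy": .., "dz": .., "ax": .., "ay": .., "az": ..}, ...]. A call has exactly 5 rows; each row is the pose to reach, as a shift and turn from the pose commanded when the call began, along the tool's axes at that moment; what a row does not reach only later rows make up. A row lasts 1/12 s, in which the tool goes at most 41.7 mm and 7.16 degrees, less where a joint would pass 70% of its speed; a pose out of reach is approached as far as the arm can. A call with a gripper value outside its range is refused whole. "fingers" is the finger opening in m, from 0 to 0.0881, set as the call begins (left out, the last holds). The fingers move at their own pace and stop on an object; the grip force is fixed at half the most. Time passes only in rows, so rows that repeat a pose let the fingers close, or fill a call up. It gives the time, the measured TCP pose, the force and the opening at its end, in the units of the state.
- read_state(): the state, without advancing time (a new reading comes with each control period).
- camera(name): name is "scene" or "top" or "wrist"; returns a dict with "img" (400x640x3 uint8, red, green, blue), "camera_matrix" (3x3 intrinsics, pixels), "rvec" (rotation vector, rad) and "tvec" (3), from world to camera coordinates, as OpenCV has them. Camera axes: x right, y down, z forward; pixel columns grow to the right and rows downward; lengths in m; the calibration is good to about 2 mm. The wrist camera is an equidistant fisheye: a pixel r from the principal point sees the ray r / f radians off the axis. A picture is of the moment at which its call begins. There is no depth.
- finish_job(): hands the job in, once; it reports no verdict.
The state is a dict: "time": time; "qpos": joint angles; "joint_velocities": joint speeds; "joint_torque": joint torques, N m; "eef_pos": TCP position; "tcp_rot": TCP orientation; "ft_force": force on the tool from outside, world axes, zero at the start; "torque": the same for the moment, N m; "gripper_width": finger opening in m.
Only numpy, scipy, OpenCV 4.12 (cv2) and the standard library are available. Lean on these libraries where they do the work, as an engineer would, in place of code of your own. Each camera call takes 0.05 s, during which the arm holds its last target.

## Task

Clear the white drip card by hanging the red basket by its handle on the hook stand and letting go of it. Then take the gauge rod from its cradle, slide it into the tank's sloping guide tube until its collar stops on the tube's mouth, and draw it fully out again. Finish while still holding the rod in the gripper, clear of everything else, level and still, with its tip about 10 cm above the drip card for reading; leave everything else where it stands.

Things in the scene. Friction and masses are not known exactly. Their poses are not given: they have to be found in the camera images.
- basket: Loose red plastic tub, 80 mm (its x) by 94 mm (its y) by 55 mm tall, open on top, about 120 g, standing on the drip card, with a stiff squared arch handle over it: two uprights at y = +-50 mm and a level top bar along its y. Origin: centre of its underside; z up.
- basket_bar (a point): Middle of the basket's straight top bar, on the bar's centre line, 135 mm above the basket's underside. The bar is 10 mm thick and runs 50 mm either side along the basket's y; the window below it is 75 mm high. Axes as basket.
- hook: Fixed steel hook stand on a dark base 140 x 100 x 16 mm. A round post, 16 mm thick and 210 tall, stands at x = +30 mm; from it a level arm, 10 mm thick, centre line 200 mm up, runs in the stand's -x (roughly to the robot) to x = -100 mm, then turns up 22 mm into the tip. Origin on the table; z up.
- hook_seat (a point): Point on the top of the hook's arm (205 mm up), 78 mm before the post and 52 mm behind the start of the upturn: a good place for the bar. Axes as hook.
- hook_tip (a point): Centre of the upturned end of the hook, 222 mm up; its round end reaches 5 mm higher. Axes as hook.
- rod: Loose gauge rod, about 80 g, balancing 25 mm below the origin. Origin: centre of the lower face of its brass collar (34 mm wide, 8 thick); z runs along the rod to the grip. Below: steel rod 8 mm thick, 110 long, round tip. Above: 12 mm neck, then a round orange grip 22 mm thick, z = 16 to 74 mm. It starts in the cradle at 45 degrees, grip up and towards the robot, tip down and away.
- rod_tip (a point): The round end of the rod, at z = -110 mm of the rod.
- rod_grip (a point): Middle of the orange grip, on its axis, at z = 45 mm of the rod.
- cradle: Fixed aluminium cradle on a dark wooden foot (130 x 80 mm). Two open U-forks, 11 mm wide between prongs, hold the rod at 45 degrees; the collar leans on the upper fork. The rod lifts out straight up, or square to its own axis (up and away from the robot). Origin on the table; the collar's seat is at x = -40 mm, z = 100 mm; z up.
- tank: Fixed white glue refill tank with a brown band, 150 (x) x 130 (y) x 150 mm tall, with a black screw cap on top (168 mm up) and a small black tap in front. Origin: centre of its underside; its -x face, with the guide tube, looks roughly to the robot; z up.
- tube: Dark steel guide tube fixed in the tank at 45 degrees. z runs along its axis OUT of the mouth (up and towards the robot); origin: centre of the mouth, 110 mm before the tank's centre, 165 mm above the table. Bore 14 mm, widening to 24 mm over the last 14 mm; 29 mm outside at the mouth; over 115 mm deep, so the collar stops first, flat on the mouth.
- tube_mouth (a point): Centre of the tube's mouth (same as the origin of tube).
- card: White drip card fixed on the table, 170 mm (its x) by 120 mm (its y), 3 mm thick, underneath the basket at the start. Origin: middle of the card on the table; z up.
- brown_bottle: Bystander, loose: brown glue bottle, 60 mm across, 170 mm tall; leave it alone. Origin: centre of its underside.
- white_bottle: Bystander, loose: white bottle, 56 mm across, 140 mm tall; leave it alone. Origin: centre of its underside.
- blue_mug: Bystander, loose: blue mug, 80 mm across, 90 mm tall; leave it alone. Origin: centre of its underside.
- spool: Bystander, loose: wooden thread spool, 36 mm across, 32 mm tall; leave it alone. Origin: centre of its underside.
- tape: Bystander, loose: yellow tape ring, 70 mm across, 20 mm tall; leave it alone. Origin: centre of its underside.
- screwdriver: Bystander, loose: screwdriver with a yellow handle, lying; leave it alone. Origin near its middle.
- bead_jar: Bystander, loose: green jar with a black cap, 60 mm across, 70 mm tall; leave it alone. Origin: centre of its underside.

How it is judged:
On the way, in this order (a step that is already met when the one before it is completed fails the run):
1. the basket hangs by its handle on the hook, let go, off the table (x of basket_bar in the frame of hook between -0.105 and 0.022 m and y of basket_bar in the frame of hook between -0.04 and 0.04 m and z of basket_bar in the frame of hook between 0.195 and 0.228 m and height (world z) of basket above 0.04 m and angle between basket's own z axis and vertical below 0.5 rad and contact force between basket and hook above 0.2 N and contact force between basket and the fingers below 0.05 N), for 0.2 s.
2. the rod is in the guide tube with its collar on the mouth (z of rod in the frame of tube below 0.0035 m and distance between rod and tube_mouth below 0.008 m and angle between the z axis of rod and the z axis of tube, either way round below 0.1 rad), for 0.2 s.
3. the rod is drawn fully out of the tube (z of rod_tip in the frame of tube above 0.005 m), for 0.1 s.
At the end, for the whole second after the job is handed in: The gripper holds the rod still, touching nothing else, its axis within about 9 degrees of level, its tip over the drip card and 60 to 150 mm above the table; the basket hangs by its bar on the hook arm between tip and post, not held, within 40 mm of the bar's middle (all of step 1 and contact force between rod and tank below 0.05 N and contact force between rod and cradle below 0.05 N and contact force between rod and card below 0.05 N and contact force between rod and basket below 0.05 N and contact force between rod and hook below 0.05 N and contact force between rod and brown_bottle below 0.05 N and contact force between rod and white_bottle below 0.05 N and contact force between rod and blue_mug below 0.05 N and contact force between rod and spool below 0.05 N and contact force between rod and tape below 0.05 N and contact force between rod and screwdriver below 0.05 N and contact force between rod and bead_jar below 0.05 N and angle between rod's own z axis and vertical between 1.4 and 1.74 rad and height (world z) of rod_tip between 0.06 and 0.15 m and x of rod_tip in the frame of card between -0.085 and 0.085 m and y of rod_tip in the frame of card between -0.06 and 0.06 m and contact force between rod and the fingers above 1 N and linear speed of rod below 0.02 m/s and linear speed of basket below 0.1 m/s); the arm keeps its last pose, push and grip.
It fails at once if a bystander (bottle, mug, spool, tape, screwdriver or jar) is pushed over 40 mm from its place (distance of any of brown_bottle, white_bottle, blue_mug, spool, tape, screwdriver, bead_jar from where it was at the start of the episode above 0.04 m).
It also fails if it takes over 72 s, if anything falls off the work surface, if the arm or the gripper's body presses on something with over 40 N, if the wrist force passes 120 N, or if a joint passes its speed limit or range.

## Working session

There is one attempt and no reset: what is moved stays moved. The work goes in short steps, Python scripts to look and compute and a tool call to move; the robot and the scene stay as the last step left them, time stands still between calls to the robot, and variables do not carry over. Pictures are saved under pics/ and viewed, and the job is handed in when it is done.

Besides the shell and the picture viewer there is one more tool, called after ">>>" as a command line: name --argument value ..., lists and objects as JSON in quotes. move_arm: Moves the arm, as the interface text tells. Its arguments: {"type":"object","properties":{"deltas":{"type":"array"},"fingers":{"type":"number"}},"required":["deltas"]}

```bash
ls; mkdir -p pics; cat > h.py <<'E'
import numpy as np, cv2, json
from scipy.spatial.transform import Rotation as R
from bench import read_state, camera, finish_job
def snap(n,f):
    c=camera(n); cv2.imwrite('pics/'+f,c['img'][:,:,::-1]); np.savez('pics/'+f[:-4]+'.npz',**c); return c
E
python3 - <<'E'
from h import *
s=read_state(); print(s)
for n in ['scene','top','wrist']:
    c=snap(n,n+'0.png'); print(n,c['camera_matrix'].round(1).tolist(),c['rvec'],c['tvec'], (-R.from_rotvec(np.ravel(c['rvec'])).as_matrix().T@np.ravel(c['tvec'])).round(3))
E
```

```text
pics
{'time': 0.0, 'qpos': array([ 1.10469532e+00,  3.81195110e-01,  1.29824563e+00,  2.36827718e-05,
        1.46360500e+00, -2.15301739e-01]), 'joint_velocities': array([-0.00159626, -0.0008222 , -0.00098715, -0.00118034,  0.00199813,
       -0.00059071]), 'joint_torque': array([-4.22933044e-04, -4.37930596e+01, -2.24563301e+01,  7.13641942e-02,
        3.51078145e-02, -1.07393803e-04]), 'eef_pos': array([0.13636791, 0.53254012, 0.23814335]), 'tcp_rot': array([-1.31807843, -1.02146821,  1.02367289]), 'ft_force': array([0.76374892, 0.44262623, 0.29114378]), 'torque': array([ 0.02808169, -0.04147395,  0.00474501]), 'gripper_width': 0.08819320196372872}
scene [[402.3, 0.0, 318.9], [0.0, 402.3, 201.0], [0.0, 0.0, 1.0]] [ 1.90970301  1.65224954 -0.60715702] [-0.08419778 -0.30830426  1.62978702] [ 1.299 -0.12   1.027]
top [[487.4, 0.0, 319.9], [0.0, 487.4, 198.7], [0.0, 0.0, 1.0]] [ 2.15345449 -2.18583755  0.12447029] [0.01348782 0.59273726 1.63264298] [0.415 0.018 1.687]
wrist [[309.7, 0.0, 323.5], [0.0, 309.7, 199.1], [0.0, 0.0, 1.0]] [-2.30221362 -1.78760818 -0.24541198] [-0.54878756 -0.03641823  0.38762646] [0.068 0.549 0.383]
```

View pics/scene0.png

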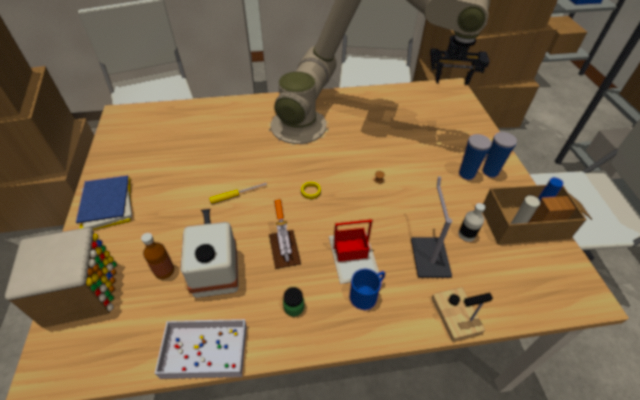

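View pics/top0.png

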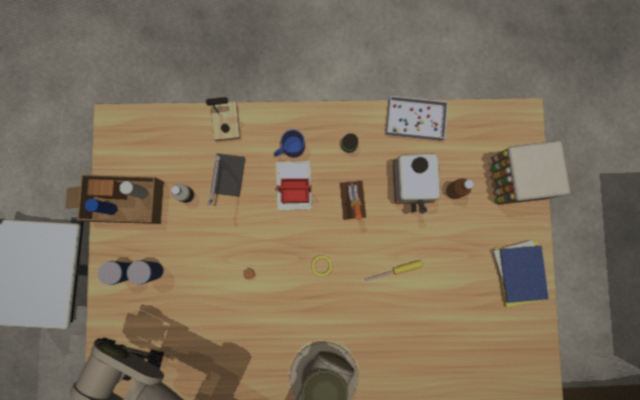

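View pics/wrist0.png

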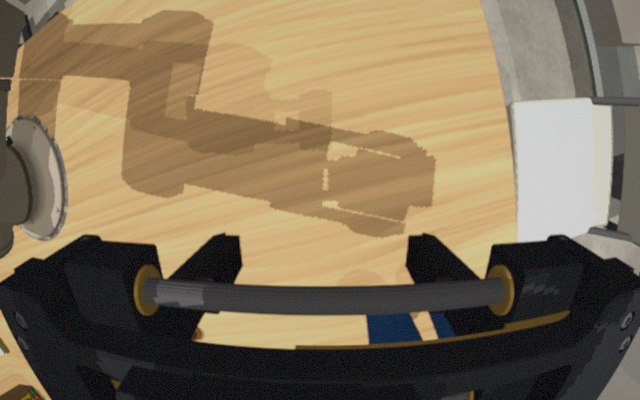

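```bash
python3 - <<'E'
from h import *
s=read_state(); print(R.from_rotvec(s['tcp_rot']).as_matrix().round(3))
E
```

```text
[[ 0.248 -0.    -0.969]
 [ 0.969 -0.001  0.248]
 [-0.001 -1.     0.   ]]
```

```bash
python3 - <<'E'
import cv2
a=cv2.imread('pics/top0.png')[90:230,170:480]; cv2.imwrite('pics/top0c.png',cv2.resize(a,(775,350),interpolation=cv2.INTER_CUBIC))
a=cv2.imread('pics/scene0.png')[170:320,140:500]; cv2.imwrite('pics/scene0c.png',cv2.resize(a,(792,330),interpolation=cv2.INTER_CUBIC))
E
```

```text
(no output)
```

View pics/top0c.png

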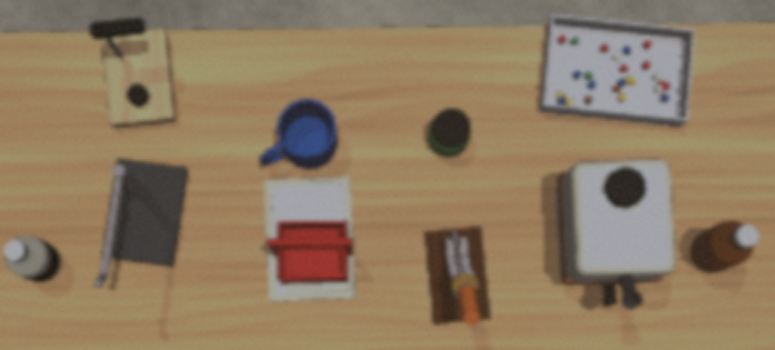

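View pics/scene0c.png

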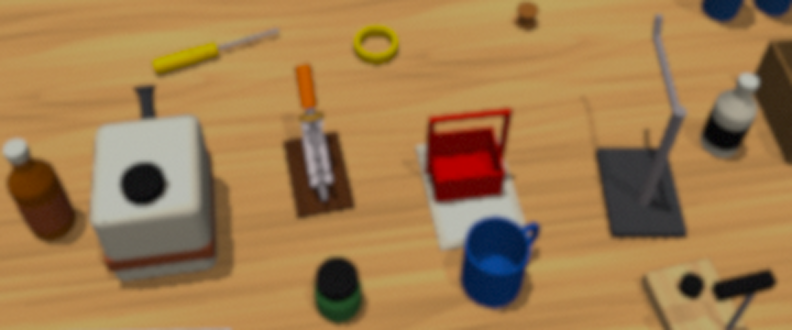

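```bash
cat >> h.py <<'E'
def rays(c,px,fish=False):
    K=np.asarray(c['camera_matrix']);Rm=R.from_rotvec(np.ravel(c['rvec'])).as_matrix();C=-Rm.T@np.ravel(c['tvec'])
    px=np.atleast_2d(np.asarray(px,float))
    n=(px-K[:2,2])/np.array([K[0,0],K[1,1]])
    if fish:
        r=np.linalg.norm(n,axis=1); s=np.where(r>1e-9,np.sin(r)/np.maximum(r,1e-9),1.)
        d=np.c_[n*s[:,None],np.cos(r)]
    else: d=np.c_[n,np.ones(len(n))]
    d=d/np.linalg.norm(d,axis=1)[:,None]
    return C,d@Rm
def onz(c,px,z,fish=False):
    C,d=rays(c,px,fish); t=(z-C[2])/d[:,2]; return C+d*t[:,None]
def tri(obs):
    A=0;b=0
    for C,d in obs:
        P=np.eye(3)-np.outer(d,d); A=A+P; b=b+P@C
    p=np.linalg.solve(A,b); return p,[float(np.linalg.norm((np.eye(3)-np.outer(d,d))@(p-C))) for C,d in obs]
def proj(c,X,fish=False):
    K=np.asarray(c['camera_matrix']);Rm=R.from_rotvec(np.ravel(c['rvec'])).as_matrix()
    p=np.atleast_2d(X)@Rm.T+np.ravel(c['tvec'])
    if not fish: n=p[:,:2]/p[:,2:]
    else:
        r=np.linalg.norm(p[:,:2],axis=1);th=np.arctan2(r,p[:,2]);n=p[:,:2]/r[:,None]*th[:,None]
    return n*np.array([K[0,0],K[1,1]])+K[:2,2]
E
python3 - <<'E'
from h import *
t=dict(np.load('pics/top0.npz'));s=dict(np.load('pics/scene0.npz'))
q=lambda x,y:(x/2.5+170,y/2.5+90); q2=lambda x,y:(x/2.2+140,y/2.2+170)
print('bar',onz(t,[q(268,244),q(352,242)],.138).round(3).tolist(), onz(s,[q2(430,122),q2(510,113)],.138).round(3).tolist())
print('card',onz(t,[q(264,178),q(350,178),q(355,297),q(269,298)],.003).round(3).tolist())
print('hookbase',onz(t,[q(118,160),q(188,168),q(174,265)],.016).round(3).tolist())
print('tip',onz(t,q(100,283),.227),onz(s,q2(657,17),.227),'post top',onz(t,q(120,168),.21),onz(s,q2(680,110),.21))
print('tank top',onz(t,[q(577,162),q(667,162),q(672,274),q(578,278)],.15).round(3).tolist())
print('cap',onz(t,q(625,187),.168),onz(s,q2(143,184),.168))
print('cradle foot',onz(t,[q(424,232),q(481,227),q(490,318),q(435,324)],.015).round(3).tolist())
print('grip end',tri([ (rays(t,q(472,320))[0],rays(t,q(472,320))[1][0]),(rays(s,q2(303,67))[0],rays(s,q2(303,67))[1][0])]))
E
```

```text
bar [[0.619, 0.142, 0.138], [0.62, 0.034, 0.138]] [[0.631, 0.036, 0.138], [0.631, 0.14, 0.138]]
card [[0.73, 0.158, 0.003], [0.729, 0.037, 0.003], [0.561, 0.032, 0.003], [0.561, 0.152, 0.003]]
hookbase [[0.756, 0.359, 0.016], [0.743, 0.262, 0.016], [0.608, 0.281, 0.016]]
tip [[0.56303289 0.33672002 0.227     ]] [[0.57248943 0.33491879 0.227     ]] post top [[0.7063716  0.31715714 0.21      ]] [[0.70838798 0.31912833 0.21      ]]
tank top [[0.718, -0.256, 0.15], [0.716, -0.371, 0.15], [0.572, -0.372, 0.15], [0.568, -0.252, 0.15]]
cap [[ 0.68133938 -0.31221586  0.168     ]] [[ 0.69550314 -0.31245178  0.168     ]]
cradle foot [[0.649, -0.064, 0.015], [0.655, -0.144, 0.015], [0.528, -0.153, 0.015], [0.521, -0.077, 0.015]]
grip end (array([ 0.51772714, -0.11630193,  0.14012227]), [0.0007682256241715671, 0.0007682256241715073])
```

```bash
cat >> h.py <<'E'
def Rt(xang,pitch=0.0):
    # pitch>0: tool points down and tilted towards world dir perpendicular to jaws, on the side of +90deg from... see below
    x=np.array([np.cos(xang),np.sin(xang),0]); y0=np.array([0,0,-1.]); h=np.cross(x,y0)  # h = tool z when straight down
    y=np.cos(pitch)*y0+np.sin(pitch)*h   # pitch>0: tool tip leans toward h
    return np.column_stack([x,y,np.cross(x,y)])
def go(p,xang,pitch=0.0,Rm=None):
    s=read_state(); A=R.from_rotvec(s['tcp_rot']).as_matrix(); T=Rt(xang,pitch) if Rm is None else Rm
    d=A.T@(np.array(p)-s['eef_pos']); w=R.from_matrix(A.T@T).as_rotvec()
    print('t',round(s['time'],2),'d',d.round(4).tolist(),'w',w.round(4).tolist(),'rows',round(np.linalg.norm(d)/.0417,1),round(np.linalg.norm(w)/.125,1),'q',s['qpos'].round(2).tolist())
E
python3 - <<'E'
from h import *
go([.56,.17,.37],0.0)
E
```

```text
t 0.15 d [-0.2463, -0.1316, -0.5003] w [0.0005, 1.32, -0.0011] rows 13.7 10.6 q [1.1, 0.38, 1.3, 0.0, 1.46, -0.22]
```

>>> move_arm --deltas '[{"dx": -0.246,"dy": -0.132,"dz": -0.5,"ay": 1.32},{"dx": -0.246,"dy": -0.132,"dz": -0.5,"ay": 1.32},{"dx": -0.246,"dy": -0.132,"dz": -0.5,"ay": 1.32},{"dx": -0.246,"dy": -0.132,"dz": -0.5,"ay": 1.32},{"dx": -0.246,"dy": -0.132,"dz": -0.5,"ay": 1.32}]'

```text
schema error: expected keys dx, dy, dz, ax, ay, az
```

```bash
python3 - <<'E'
from h import *
go([.56,.17,.37],0.0)
E
```

```text
t 0.15 d [-0.2463, -0.1316, -0.5003] w [0.0005, 1.32, -0.0011] rows 13.7 10.6 q [1.1, 0.38, 1.3, 0.0, 1.46, -0.22]
```

>>> move_arm --deltas '[{"dx": -0.246,"dy": -0.132,"dz": -0.5,"ax": 0,"ay": 1.32,"az": 0},{"dx": -0.246,"dy": -0.132,"dz": -0.5,"ax": 0,"ay": 1.32,"az": 0},{"dx": -0.246,"dy": -0.132,"dz": -0.5,"ax": 0,"ay": 1.32,"az": 0},{"dx": -0.246,"dy": -0.132,"dz": -0.5,"ax": 0,"ay": 1.32,"az": 0},{"dx": -0.246,"dy": -0.132,"dz": -0.5,"ax": 0,"ay": 1.32,"az": 0}]'

```text
time: 0.57
eef_pos: [0.2914, 0.3994, 0.2871]
tcp_rot: [-1.503, -0.539, 0.54]
ft_force: [0.2, 1.3, -0.0]
gripper_width: 0.0882
```

```bash
python3 - <<'E'
from h import *
go([.56,.17,.37],0.0)
E
```

```text
t 0.57 d [0.0613, -0.0829, -0.3479] w [0.0001, 0.6893, -0.0004] rows 8.7 5.5 q [0.7, 0.25, 1.35, 0.0, 1.54, 0.01]
```

>>> move_arm --deltas '[{"dx": 0.061,"dy": -0.083,"dz": -0.348,"ax": 0,"ay": 0.689,"az": 0},{"dx": 0.061,"dy": -0.083,"dz": -0.348,"ax": 0,"ay": 0.689,"az": 0},{"dx": 0.061,"dy": -0.083,"dz": -0.348,"ax": 0,"ay": 0.689,"az": 0},{"dx": 0.061,"dy": -0.083,"dz": -0.348,"ax": 0,"ay": 0.689,"az": 0},{"dx": 0.061,"dy": -0.083,"dz": -0.348,"ax": 0,"ay": 0.689,"az": 0}]'

```text
time: 0.98
eef_pos: [0.4464, 0.2682, 0.3348]
tcp_rot: [-1.57, -0.05, 0.05]
ft_force: [0.6, 0.9, -1.3]
gripper_width: 0.088
```

```bash
python3 - <<'E'
from h import *
go([.56,.17,.37],0.0)
E
```

```text
t 0.98 d [0.1071, -0.0352, -0.1053] w [-0.0, 0.0637, -0.0003] rows 3.7 0.5 q [0.31, 0.28, 1.18, 0.0, 1.69, 0.25]
```

>>> move_arm --deltas '[{"dx": 0.107,"dy": -0.035,"dz": -0.105,"ax": 0,"ay": 0.064,"az": 0},{"dx": 0.107,"dy": -0.035,"dz": -0.105,"ax": 0,"ay": 0.064,"az": 0},{"dx": 0.107,"dy": -0.035,"dz": -0.105,"ax": 0,"ay": 0.064,"az": 0},{"dx": 0.107,"dy": -0.035,"dz": -0.105,"ax": 0,"ay": 0.064,"az": 0},{"dx": 0.107,"dy": -0.035,"dz": -0.105,"ax": 0,"ay": 0.064,"az": 0}]'

```text
time: 1.4
eef_pos: [0.5629, 0.1689, 0.3688]
tcp_rot: [-1.572, -0.001, 0.001]
ft_force: [0.2, -0.8, -0.4]
gripper_width: 0.0881
```

```bash
python3 - <<'E'
from h import *
c=snap('wrist','w1.png'); print(read_state()['eef_pos'])
E
```

```text
[0.56103009 0.17080937 0.36850799]
```

View pics/w1.png

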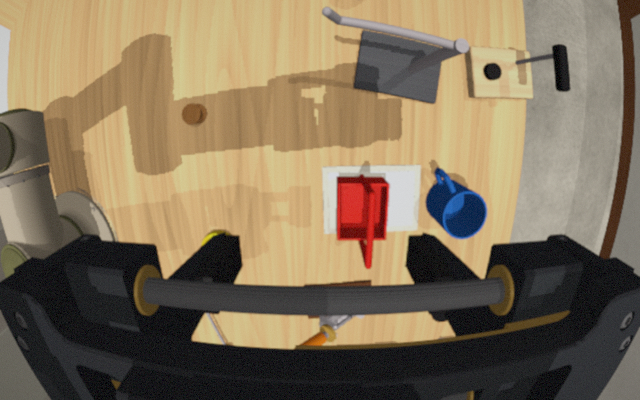

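```bash
python3 - <<'E'
import cv2
a=cv2.imread('pics/w1.png'); 
cv2.imwrite('pics/w1a.png',cv2.resize(a[150:280,310:430],None,fx=4.5,fy=4.5,interpolation=cv2.INTER_CUBIC))
cv2.imwrite('pics/w1b.png',cv2.resize(a[0:110,310:480],None,fx=4.5,fy=4.5,interpolation=cv2.INTER_CUBIC))
E
```

```text
(no output)
```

View pics/w1a.png

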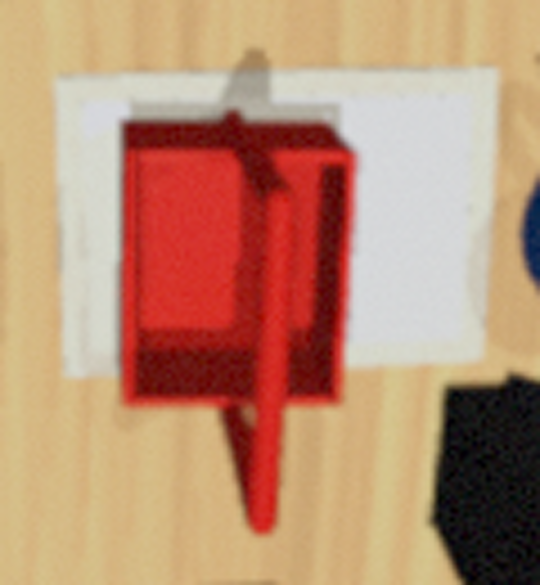

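View pics/w1b.png

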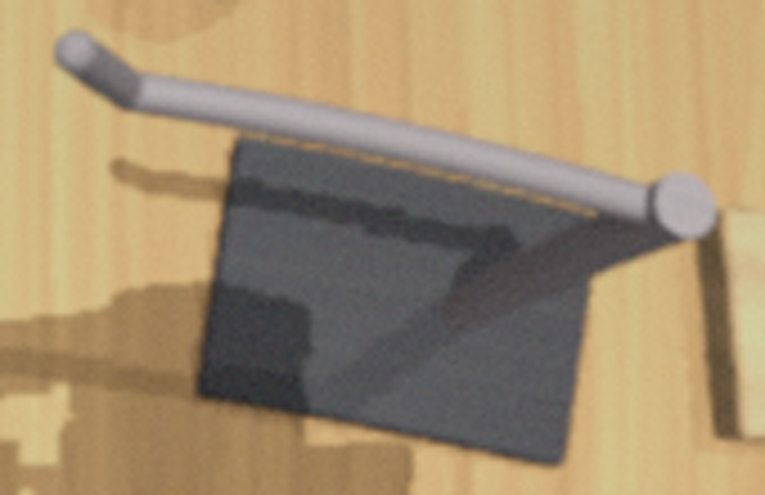

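```bash
python3 - <<'E'
from h import *
w=dict(np.load('pics/w1.npz'))
a=lambda x,y:(x/4.5+310,y/4.5+150); b=lambda x,y:(x/4.5+310,y/4.5)
print('bar',onz(w,[a(280,190),a(275,250),a(264,480),a(262,525)],.138,True).round(4).tolist())
print('rim',onz(w,[a(125,150),a(355,152),a(342,403),a(124,403)],.058,True).round(4).tolist())
print('card',onz(w,[a(55,75),a(500,68),a(484,358),a(65,377)],.003,True).round(4).tolist())
print('post',onz(w,[b(684,205)],.21,True).round(4).tolist(),'tip',onz(w,[b(76,50)],.225,True).round(4).tolist(),'arm',onz(w,[b(150,92),b(640,203)],.203,True).round(4).tolist())
print('base',onz(w,[b(237,140),b(200,395),b(560,463)],.016,True).round(4).tolist())
E
```

```text
bar [[0.6238, 0.1413, 0.138], [0.6232, 0.1237, 0.138], [0.6237, 0.0513, 0.138], [0.624, 0.0358, 0.138]]
rim [[0.584, 0.1344, 0.058], [0.6625, 0.1341, 0.058], [0.6637, 0.0418, 0.058], [0.585, 0.0427, 0.058]]
card [[0.5603, 0.1504, 0.003], [0.7306, 0.1552, 0.003], [0.7342, 0.0367, 0.003], [0.5643, 0.0303, 0.003]]
post [[0.7049, 0.3171, 0.21]] tip [[0.5652, 0.3373, 0.225]] arm [[0.5818, 0.3348, 0.203], [0.6966, 0.3178, 0.203]]
base [[0.6246, 0.3759, 0.016], [0.6112, 0.2808, 0.016], [0.7453, 0.2629, 0.016]]
```

```bash
python3 - <<'E'
from h import *
go([.624,.0725,.18],0.0);go([.624,.0725,.124],0.0)
E
```

```text
t 1.45 d [0.0629, 0.1885, -0.0984] w [0.0002, 0.0026, -0.001] rows 5.3 0.0 q [0.09, 0.4, 0.9, -0.0, 1.84, 0.09]
t 1.45 d [0.063, 0.2445, -0.0984] w [0.0002, 0.0026, -0.001] rows 6.5 0.0 q [0.09, 0.4, 0.9, -0.0, 1.84, 0.09]
```

>>> move_arm --deltas '[{"dx": 0.063,"dy": 0.188,"dz": -0.098,"ax": 0,"ay": 0,"az": 0},{"dx": 0.063,"dy": 0.188,"dz": -0.098,"ax": 0,"ay": 0,"az": 0},{"dx": 0.063,"dy": 0.188,"dz": -0.098,"ax": 0,"ay": 0,"az": 0},{"dx": 0.063,"dy": 0.188,"dz": -0.098,"ax": 0,"ay": 0,"az": 0},{"dx": 0.063,"dy": 0.188,"dz": -0.098,"ax": 0,"ay": 0,"az": 0}]'

```text
time: 1.87
eef_pos: [0.6186, 0.0811, 0.1908]
tcp_rot: [-1.571, -0.006, 0.006]
ft_force: [1.3, 0.4, -0.2]
gripper_width: 0.0882
```

```bash
python3 - <<'E'
from h import *
c=snap('wrist','w2.png');go([.624,.0725,.124],0.0)
E
```

```text
t 1.92 d [0.0067, 0.0589, -0.0054] w [0.0003, 0.0045, -0.0114] rows 1.4 0.1 q [-0.06, 0.55, 1.16, -0.0, 1.43, -0.07]
```

View pics/w2.png

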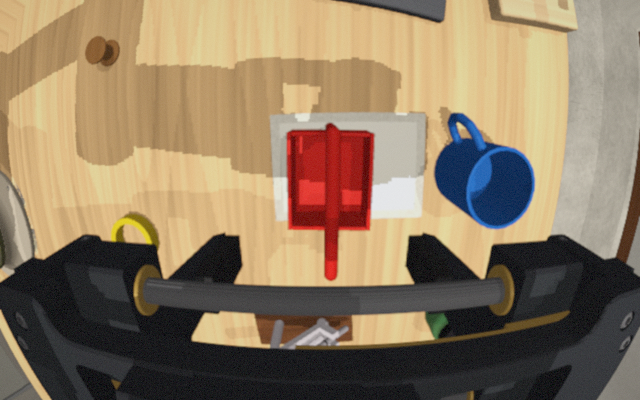

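>>> move_arm --deltas '[{"dx": 0.006,"dy": 0.03,"dz": -0.005,"ax": 0,"ay": 0.0,"az": -0.01},{"dx": 0.006,"dy": 0.058,"dz": -0.005,"ax": 0,"ay": 0.0,"az": -0.01},{"dx": 0.006,"dy": 0.058,"dz": -0.005,"ax": 0,"ay": 0,"az": -0.01},{"dx": 0.006,"dy": 0.058,"dz": -0.005,"ax": 0,"ay": 0,"az": -0.01},{"dx": 0.006,"dy": 0.058,"dz": -0.005,"ax": 0,"ay": 0,"az": -0.01}]'

```text
time: 2.33
eef_pos: [0.6256, 0.0766, 0.1364]
tcp_rot: [-1.571, -0.015, -0.004]
ft_force: [1.0, -0.3, 0.3]
gripper_width: 0.0879
```

```bash
python3 - <<'E'
from h import *
c=dict(np.load('pics/w2.npz')); print(onz(c,[(332.5,128),(331,275)],.138,True))
c=snap('wrist','w3.png');go([.624,.0725,.124],0.0)
E
```

```text
[[0.62314263 0.14127056 0.138     ]
 [0.62370853 0.03739386 0.138     ]]
t 2.38 d [-0.0021, 0.0127, -0.004] w [0.0001, 0.0069, 0.0134] rows 0.3 0.1 q [-0.07, 0.6, 1.23, 0.0, 1.3, -0.07]
```

View pics/w3.png

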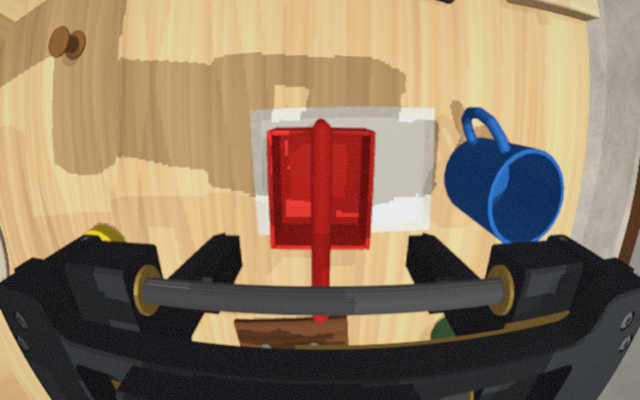

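>>> move_arm --deltas '[{"dx": -0.002,"dy": 0.006,"dz": -0.002,"ax": 0,"ay": 0.0,"az": 0.012},{"dx": -0.002,"dy": 0.012,"dz": -0.003,"ax": 0,"ay": 0.0,"az": 0.012},{"dx": -0.002,"dy": 0.012,"dz": -0.004,"ax": 0,"ay": 0,"az": 0.012},{"dx": -0.002,"dy": 0.012,"dz": -0.004,"ax": 0,"ay": 0,"az": 0.012},{"dx": -0.002,"dy": 0.012,"dz": -0.004,"ax": 0,"ay": 0,"az": 0.012}]'

```text
time: 2.8
eef_pos: [0.6235, 0.0716, 0.1225]
tcp_rot: [-1.571, -0.003, 0.006]
ft_force: [-0.2, 0.8, 0.1]
gripper_width: 0.0882
```

>>> move_arm --deltas '[{"dx": 0,"dy": 0,"dz": 0,"ax": 0,"ay": 0,"az": 0},{"dx": 0,"dy": 0,"dz": 0,"ax": 0,"ay": 0,"az": 0},{"dx": 0,"dy": 0,"dz": 0,"ax": 0,"ay": 0,"az": 0},{"dx": 0,"dy": 0,"dz": 0,"ax": 0,"ay": 0,"az": 0},{"dx": 0,"dy": 0,"dz": 0,"ax": 0,"ay": 0,"az": 0}]' --fingers 0.0

```text
time: 3.22
eef_pos: [0.6235, 0.0718, 0.1224]
tcp_rot: [-1.571, -0.003, 0.006]
ft_force: [0.3, 0.1, -0.8]
gripper_width: 0.0568
```

>>> move_arm --deltas '[{"dx": 0,"dy": 0,"dz": 0,"ax": 0,"ay": 0,"az": 0},{"dx": 0,"dy": 0,"dz": 0,"ax": 0,"ay": 0,"az": 0},{"dx": 0,"dy": 0,"dz": 0,"ax": 0,"ay": 0,"az": 0},{"dx": 0,"dy": 0,"dz": 0,"ax": 0,"ay": 0,"az": 0},{"dx": 0,"dy": 0,"dz": 0,"ax": 0,"ay": 0,"az": 0}]'

```text
time: 3.63
eef_pos: [0.6235, 0.0718, 0.1223]
tcp_rot: [-1.571, -0.003, 0.006]
ft_force: [0.5, -0.1, -0.4]
gripper_width: 0.0234
```

```bash
python3 - <<'E'
from h import *
s=read_state();print(s['eef_pos'],s['gripper_width'],s['ft_force']);c=snap('wrist','w4.png')
E
```

```text
[0.62346512 0.07175393 0.12231252] 0.02342813401901314 [ 0.4904538  -0.10078812 -0.41528954]
```

View pics/w4.png

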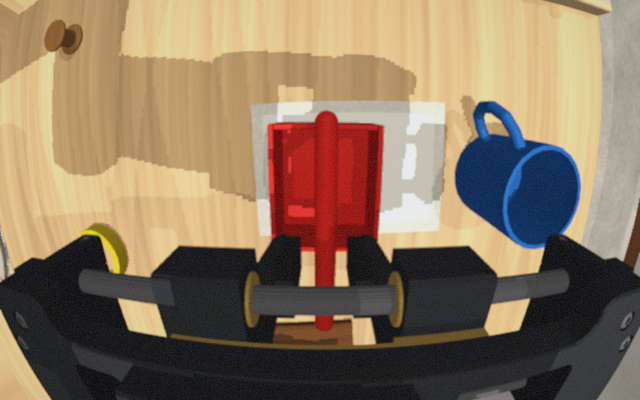

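>>> move_arm --deltas '[{"dx": 0,"dy": 0,"dz": 0,"ax": 0,"ay": 0,"az": 0},{"dx": 0,"dy": 0,"dz": 0,"ax": 0,"ay": 0,"az": 0},{"dx": 0,"dy": 0,"dz": 0,"ax": 0,"ay": 0,"az": 0},{"dx": 0,"dy": 0,"dz": 0,"ax": 0,"ay": 0,"az": 0},{"dx": 0,"dy": 0,"dz": 0,"ax": 0,"ay": 0,"az": 0}]'

```text
time: 4.1
eef_pos: [0.6235, 0.0717, 0.1223]
tcp_rot: [-1.571, -0.003, 0.006]
ft_force: [0.1, -0.3, 0.7]
gripper_width: 0.0086
```

>>> move_arm --deltas '[{"dx": 0,"dy": -0.01,"dz": 0,"ax": 0,"ay": 0,"az": 0},{"dx": 0,"dy": -0.03,"dz": 0,"ax": 0,"ay": 0,"az": 0},{"dx": 0,"dy": -0.06,"dz": 0,"ax": 0,"ay": 0,"az": 0},{"dx": 0,"dy": -0.09,"dz": 0,"ax": 0,"ay": 0,"az": 0},{"dx": 0,"dy": -0.115,"dz": 0,"ax": 0,"ay": 0,"az": 0}]'

```text
time: 4.52
eef_pos: [0.6237, 0.0718, 0.2402]
tcp_rot: [-1.571, -0.005, 0.005]
ft_force: [1.0, -0.4, -0.6]
gripper_width: 0.0088
```

```bash
python3 - <<'E'
from h import *
go([.527,.311,.239],-.143);c=snap('wrist','w5.png')
E
```

```text
t 4.52 d [-0.0952, 0.0012, 0.2398] w [0.0001, 0.1491, -0.0003] rows 6.2 1.2 q [-0.07, 0.52, 1.06, -0.0, 1.56, -0.08]
```

View pics/w5.png

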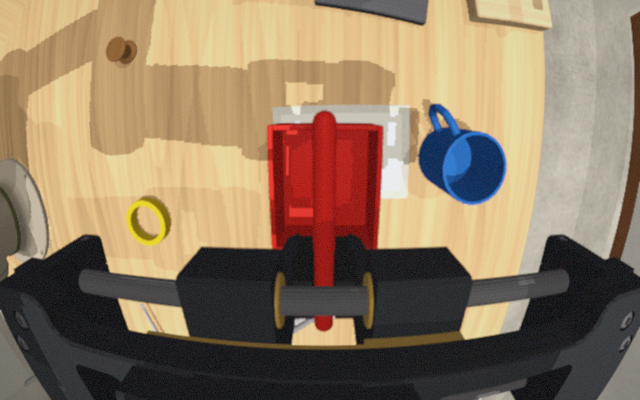

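>>> move_arm --deltas '[{"dx": -0.015,"dy": 0,"dz": 0.018,"ax": 0,"ay": 0.03,"az": 0},{"dx": -0.04,"dy": 0,"dz": 0.048,"ax": 0,"ay": 0.06,"az": 0},{"dx": -0.066,"dy": 0,"dz": 0.082,"ax": 0,"ay": 0.09,"az": 0},{"dx": -0.092,"dy": 0,"dz": 0.115,"ax": 0,"ay": 0.12,"az": 0},{"dx": -0.118,"dy": 0,"dz": 0.148,"ax": 0,"ay": 0.15,"az": 0}]'

```text
time: 4.98
eef_pos: [0.5044, 0.2187, 0.238]
tcp_rot: [-1.568, 0.116, -0.113]
ft_force: [0.7, 0.1, -0.8]
gripper_width: 0.0092
```

```bash
python3 - <<'E'
from h import *
go([.515,.312,.239],-.143)
E
```

```text
t 4.98 d [-0.0031, -0.001, 0.0939] w [0.0001, -0.0031, -0.0018] rows 2.3 0.0 q [0.19, 0.38, 1.3, 0.0, 1.46, 0.34]
```

>>> move_arm --deltas '[{"dx": -0.003,"dy": 0,"dz": 0.03,"ax": 0,"ay": 0,"az": 0},{"dx": -0.003,"dy": 0,"dz": 0.06,"ax": 0,"ay": 0,"az": 0},{"dx": -0.003,"dy": 0,"dz": 0.08,"ax": 0,"ay": 0,"az": 0},{"dx": -0.003,"dy": 0,"dz": 0.092,"ax": 0,"ay": 0,"az": 0},{"dx": -0.003,"dy": 0,"dz": 0.092,"ax": 0,"ay": 0,"az": 0}]'

```text
time: 5.4
eef_pos: [0.516, 0.3107, 0.2374]
tcp_rot: [-1.568, 0.113, -0.11]
ft_force: [-0.2, -0.7, -0.7]
gripper_width: 0.0089
```

```bash
python3 - <<'E'
from h import *
go([.629,.297,.239],-.143);c=snap('wrist','w6.png');c=snap('scene','s6.png')
a=c['img'][120:300,340:520,::-1];cv2.imwrite('pics/s6c.png',cv2.resize(a,None,fx=3.2,fy=3.2,interpolation=cv2.INTER_CUBIC))
E
```

```text
t 5.4 d [0.1138, -0.0018, 0.0024] w [0.0, 0.0012, -0.0021] rows 2.7 0.0 q [0.35, 0.48, 1.14, 0.0, 1.52, 0.49]
```

View pics/w6.png

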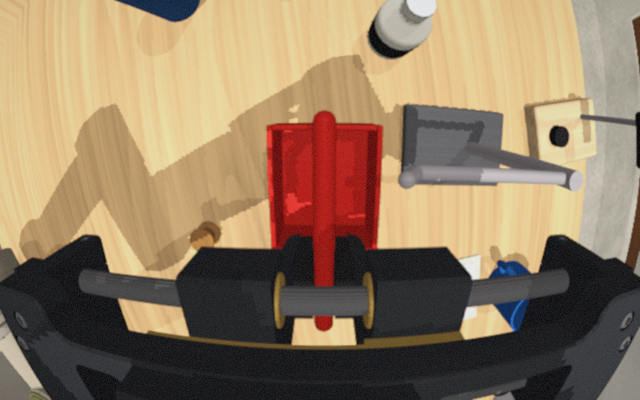

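View pics/s6c.png

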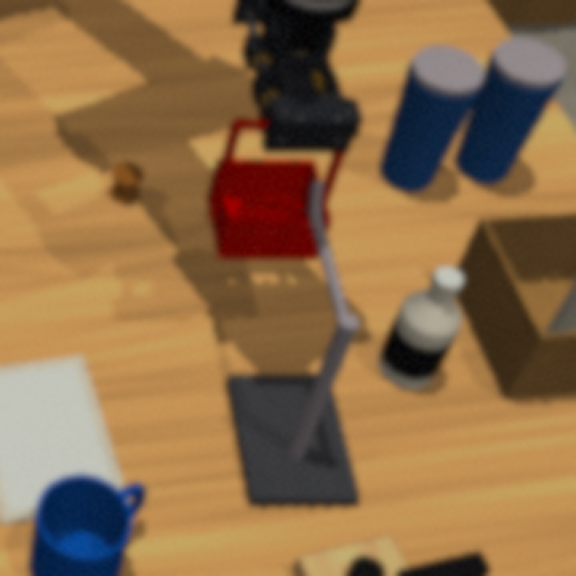

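```bash
python3 - <<'E'
from h import *
w=dict(np.load('pics/w6.npz'))
t=onz(w,[(408,181)],.225,True)[0];p=onz(w,[(575,181)],.21,True)[0]
print(t,p,np.linalg.norm((t-p)[:2]),onz(w,[(405,105),(502,110),(501,184)],.016,True).round(3).tolist())
print('bar',onz(w,[(325,118),(323,324)],.255,True).round(4).tolist(), 'bottle top',onz(w,[(424,6)],.14,True))
E
```

```text
[0.56472009 0.33876261 0.225     ] [0.7026664 0.3187586 0.21     ] 0.13938919134858238 [[0.623, 0.379, 0.016], [0.758, 0.364, 0.016], [0.752, 0.264, 0.016]]
bar [[0.5256, 0.3772, 0.255], [0.5105, 0.2779, 0.255]] bottle top [[0.61851955 0.46040751 0.14      ]]
```

>>> move_arm --deltas '[{"dx": 0.015,"dy": -0.002,"dz": 0,"ax": 0,"ay": 0,"az": 0},{"dx": 0.04,"dy": -0.002,"dz": 0,"ax": 0,"ay": 0,"az": 0},{"dx": 0.07,"dy": -0.002,"dz": 0,"ax": 0,"ay": 0,"az": 0},{"dx": 0.095,"dy": -0.002,"dz": 0,"ax": 0,"ay": 0,"az": 0},{"dx": 0.114,"dy": -0.002,"dz": 0.0,"ax": 0,"ay": 0,"az": 0}]'

```text
time: 5.92
eef_pos: [0.6309, 0.2902, 0.2392]
tcp_rot: [-1.568, 0.117, -0.114]
ft_force: [0.1, -1.5, -1.2]
gripper_width: 0.0089
```

```bash
python3 - <<'E'
from h import *
go([.629,.297,.195],-.143);c=snap('wrist','w7.png');c=snap('scene','s7.png')
a=c['img'][120:300,340:520,::-1];cv2.imwrite('pics/s7c.png',cv2.resize(a,None,fx=3.2,fy=3.2,interpolation=cv2.INTER_CUBIC))
E
```

```text
t 5.92 d [-0.0028, 0.0442, 0.0065] w [0.0008, -0.0036, -0.002] rows 1.1 0.0 q [0.26, 0.65, 0.82, 0.0, 1.67, 0.41]
```

View pics/w7.png

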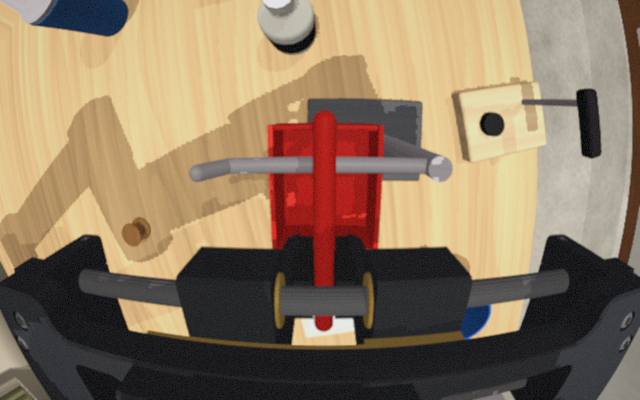

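View pics/s7c.png

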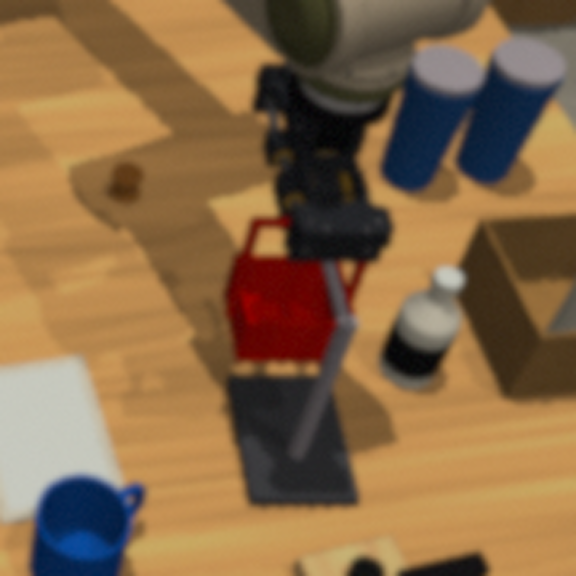

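>>> move_arm --deltas '[{"dx": -0.002,"dy": 0.008,"dz": 0.006,"ax": 0,"ay": 0,"az": 0},{"dx": -0.002,"dy": 0.02,"dz": 0.006,"ax": 0,"ay": 0,"az": 0},{"dx": -0.002,"dy": 0.03,"dz": 0.006,"ax": 0,"ay": 0,"az": 0},{"dx": -0.002,"dy": 0.038,"dz": 0.006,"ax": 0,"ay": 0,"az": 0},{"dx": -0.002,"dy": 0.042,"dz": 0.006,"ax": 0,"ay": 0,"az": 0}]'

```text
time: 6.43
eef_pos: [0.6268, 0.2989, 0.196]
tcp_rot: [-1.569, 0.116, -0.11]
ft_force: [-0.2, 0.2, -2.5]
gripper_width: 0.0086
```

>>> move_arm --deltas '[{"dx": 0,"dy": 0.001,"dz": 0,"ax": 0,"ay": 0,"az": 0},{"dx": 0,"dy": 0.002,"dz": 0,"ax": 0,"ay": 0,"az": 0},{"dx": 0,"dy": 0.002,"dz": 0,"ax": 0,"ay": 0,"az": 0},{"dx": 0,"dy": 0.002,"dz": 0,"ax": 0,"ay": 0,"az": 0},{"dx": 0,"dy": 0.002,"dz": 0,"ax": 0,"ay": 0,"az": 0}]'

```text
time: 6.85
eef_pos: [0.6279, 0.299, 0.1958]
tcp_rot: [-1.568, 0.114, -0.112]
ft_force: [-0.1, 0.3, -1.3]
gripper_width: 0.0089
```

```bash
python3 - <<'E'
from h import *
go([.629,.297,.195],-.143);print(read_state()['ft_force']);c=snap('wrist','w8.png')
E
```

```text
t 6.85 d [0.0014, 0.0008, -0.0018] w [-0.0, -0.001, -0.0012] rows 0.1 0.0 q [0.27, 0.67, 0.9, 0.0, 1.57, 0.42]
[-0.07284918  0.32829368 -1.3312867 ]
```

View pics/w8.png

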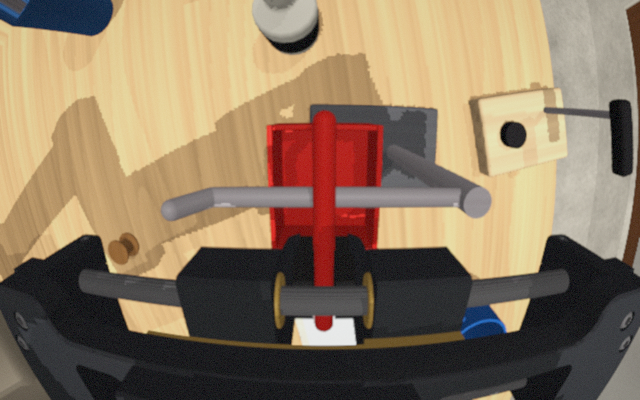

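>>> move_arm --deltas '[{"dx": 0,"dy": 0.001,"dz": 0,"ax": 0,"ay": 0,"az": 0},{"dx": 0,"dy": 0.002,"dz": 0,"ax": 0,"ay": 0,"az": 0},{"dx": 0,"dy": 0.003,"dz": 0,"ax": 0,"ay": 0,"az": 0},{"dx": 0,"dy": 0.003,"dz": 0,"ax": 0,"ay": 0,"az": 0},{"dx": 0,"dy": 0.003,"dz": 0,"ax": 0,"ay": 0,"az": 0}]'

```text
time: 7.32
eef_pos: [0.628, 0.2989, 0.1929]
tcp_rot: [-1.568, 0.114, -0.112]
ft_force: [-0.3, -0.4, 4.2]
gripper_width: 0.0091
```

>>> move_arm --deltas '[{"dx": 0,"dy": -0.001,"dz": 0,"ax": 0,"ay": 0,"az": 0},{"dx": 0,"dy": -0.001,"dz": 0,"ax": 0,"ay": 0,"az": 0},{"dx": 0,"dy": -0.001,"dz": 0,"ax": 0,"ay": 0,"az": 0},{"dx": 0,"dy": -0.001,"dz": 0,"ax": 0,"ay": 0,"az": 0},{"dx": 0,"dy": -0.001,"dz": 0,"ax": 0,"ay": 0,"az": 0}]' --fingers 0.05

```text
time: 7.73
eef_pos: [0.6277, 0.299, 0.1931]
tcp_rot: [-1.568, 0.115, -0.111]
ft_force: [0.3, 0.2, 0.4]
gripper_width: 0.04
```

```bash
python3 - <<'E'
from h import *
print(read_state()['ft_force']);c=snap('wrist','w9.png')
E
```

```text
[0.29980483 0.20265257 0.40013147]
```

View pics/w9.png

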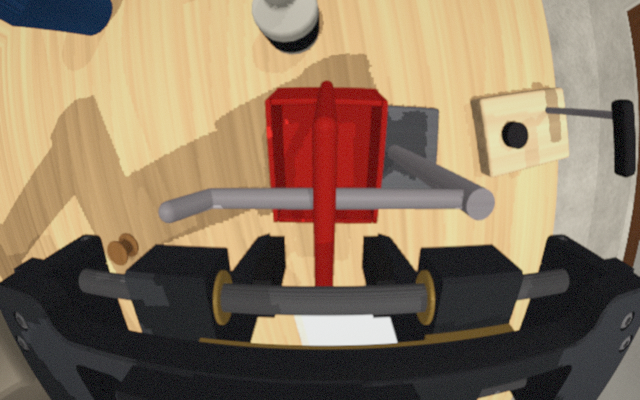

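>>> move_arm --deltas '[{"dx": 0,"dy": -0.015,"dz": 0,"ax": 0,"ay": 0,"az": 0},{"dx": 0,"dy": -0.045,"dz": 0,"ax": 0,"ay": 0,"az": 0},{"dx": 0,"dy": -0.08,"dz": 0,"ax": 0,"ay": 0,"az": 0},{"dx": 0,"dy": -0.11,"dz": 0,"ax": 0,"ay": 0,"az": 0},{"dx": 0,"dy": -0.13,"dz": 0,"ax": 0,"ay": 0,"az": 0}]' --fingers 0.06

```text
time: 8.2
eef_pos: [0.6281, 0.299, 0.327]
tcp_rot: [-1.567, 0.111, -0.115]
ft_force: [0.9, -0.9, 0.7]
gripper_width: 0.0598
```

```bash
python3 - <<'E'
from h import *
c=snap('wrist','w10.png');c=snap('scene','s10.png')
a=c['img'][120:300,340:520,::-1];cv2.imwrite('pics/s10c.png',cv2.resize(a,None,fx=3.2,fy=3.2,interpolation=cv2.INTER_CUBIC))
E
```

```text
(no output)
```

View pics/w10.png

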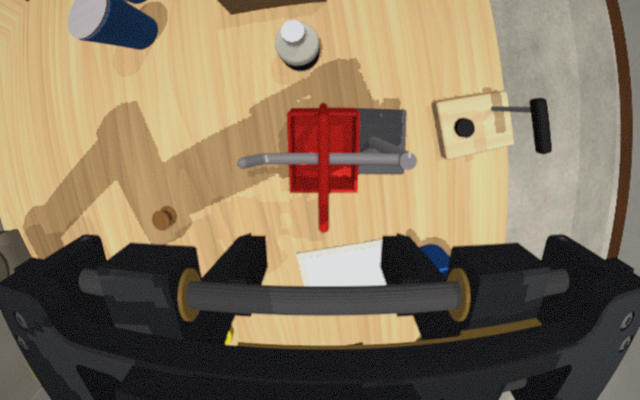

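View pics/s10c.png

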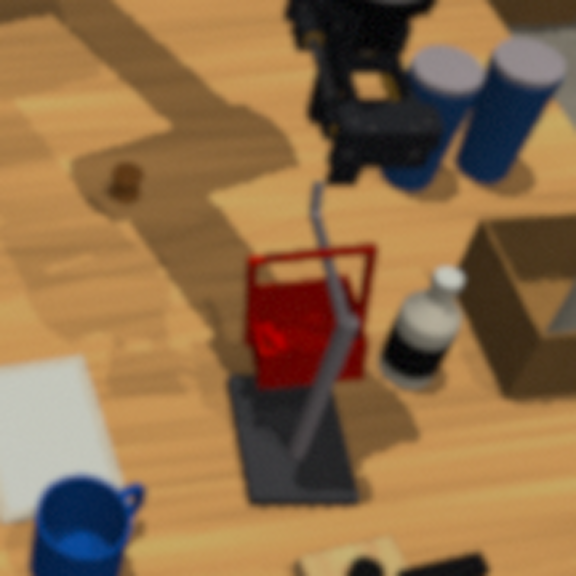

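```bash
python3 - <<'E'
from h import *
go([.48,-.11,.37],-1.5)
E
```

```text
t 8.3 d [-0.0881, -0.0442, -0.4261] w [-0.0057, 1.3561, 0.0022] rows 10.5 10.8 q [0.27, 0.64, 0.61, 0.0, 1.89, 0.42]
```

>>> move_arm --deltas '[{"dx": -0.088,"dy": -0.044,"dz": -0.426,"ax": 0,"ay": 1.356,"az": 0},{"dx": -0.088,"dy": -0.044,"dz": -0.426,"ax": 0,"ay": 1.356,"az": 0},{"dx": -0.088,"dy": -0.044,"dz": -0.426,"ax": 0,"ay": 1.356,"az": 0},{"dx": -0.088,"dy": -0.044,"dz": -0.426,"ax": 0,"ay": 1.356,"az": 0},{"dx": -0.088,"dy": -0.044,"dz": -0.426,"ax": 0,"ay": 1.356,"az": 0}]'

```text
time: 8.72
eef_pos: [0.556, 0.1026, 0.343]
tcp_rot: [-1.486, 0.609, -0.603]
ft_force: [0.0, -0.6, -0.2]
gripper_width: 0.06
```

```bash
python3 - <<'E'
from h import *
go([.48,-.11,.37],-1.5)
E
```

```text
t 8.72 d [0.0943, -0.0267, -0.2052] w [0.004, 0.7252, -0.0018] rows 5.5 5.8 q [-0.03, 0.36, 1.03, -0.0, 1.75, 0.75]
```

>>> move_arm --deltas '[{"dx": 0.094,"dy": -0.027,"dz": -0.205,"ax": 0,"ay": 0.72,"az": 0},{"dx": 0.094,"dy": -0.027,"dz": -0.205,"ax": 0,"ay": 0.72,"az": 0},{"dx": 0.094,"dy": -0.027,"dz": -0.205,"ax": 0,"ay": 0.72,"az": 0},{"dx": 0.094,"dy": -0.027,"dz": -0.205,"ax": 0,"ay": 0.72,"az": 0},{"dx": 0.094,"dy": -0.027,"dz": -0.205,"ax": 0,"ay": 0.72,"az": 0}]'

```text
time: 9.13
eef_pos: [0.4873, -0.0924, 0.3683]
tcp_rot: [-1.287, 1.086, -1.08]
ft_force: [0.7, -0.8, 0.5]
gripper_width: 0.0597
```

>>> move_arm --deltas '[{"dx": 0,"dy": 0,"dz": 0,"ax": 0,"ay": 0,"az": 0},{"dx": 0,"dy": 0,"dz": 0,"ax": 0,"ay": 0,"az": 0},{"dx": 0,"dy": 0,"dz": 0,"ax": 0,"ay": 0,"az": 0},{"dx": 0,"dy": 0,"dz": 0,"ax": 0,"ay": 0,"az": 0},{"dx": 0,"dy": 0,"dz": 0,"ax": 0,"ay": 0,"az": 0}]'

```text
time: 9.55
eef_pos: [0.489, -0.0898, 0.3688]
tcp_rot: [-1.29, 1.078, -1.074]
ft_force: [0.2, 0.2, 0.8]
gripper_width: 0.0602
```

```bash
python3 - <<'E'
from h import *
go([.48,-.11,.37],-1.5);c=snap('wrist','w11.png');snap('scene','s11.png');snap('top','t11.png')
E
```

```text
t 9.55 d [0.0183, -0.0012, -0.0125] w [0.0027, 0.1087, -0.0008] rows 0.5 0.9 q [-0.42, 0.23, 1.16, -0.0, 1.76, 0.97]
```

View pics/w11.png

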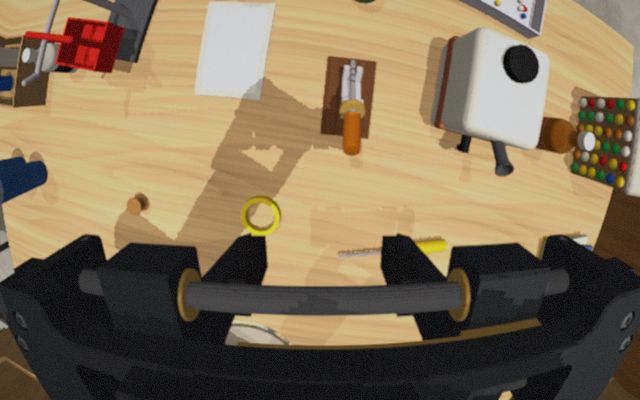

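```bash
python3 - <<'E'
import cv2
a=cv2.imread('pics/w11.png'); 
cv2.imwrite('pics/w11a.png',cv2.resize(a[45:165,310:390],None,fx=5,fy=5,interpolation=cv2.INTER_CUBIC))
cv2.imwrite('pics/w11b.png',cv2.resize(a[20:190,420:580],None,fx=3.5,fy=3.5,interpolation=cv2.INTER_CUBIC))
E
```

```text
(no output)
```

View pics/w11a.png

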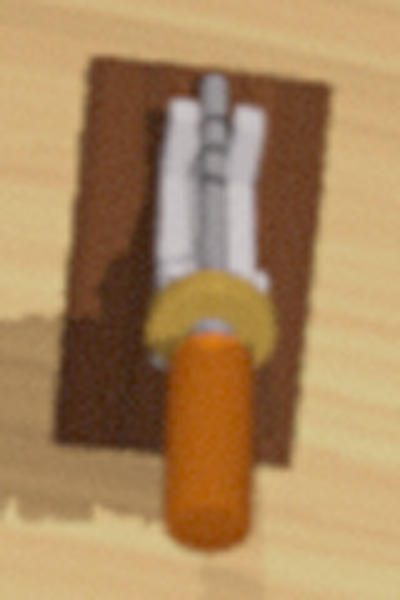

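View pics/w11b.png

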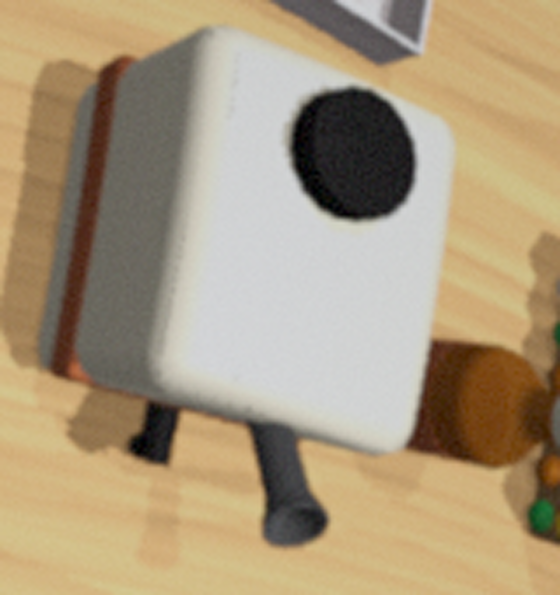

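```bash
python3 - <<'E'
from h import *
w=dict(np.load('pics/w11.npz'))
a=lambda x,y:(x/5+310,y/5+45); b=lambda x,y:(x/3.5+420,y/3.5+20)
f=onz(w,[a(93,57),a(332,85),a(290,466),a(55,442)],.012,True);print('foot',f.round(4).tolist(),f.mean(0).round(4))
tip=onz(w,[a(214,80)],.024,True)[0]; print('tip',tip)
for z in (.1,.1318): print('grip row435',onz(w,[a(209,435)],z,True)[0], 'collar',onz(w,[a(212,325)],.103,True)[0])
print('gripend',onz(w,[a(206,535)],.152,True)[0])
# tube
m=onz(w,[b(295,523)],.165,True)[0];print('mouth',m)
t=onz(w,[b(213,28),b(452,130),b(405,450),b(160,385)],.15,True);print('tanktop',t.round(4).tolist(),t.mean(0))
print('cap',onz(w,[b(362,150)],.168,True))
s=dict(np.load('pics/scene0.npz'));tt=dict(np.load('pics/top0.npz'))
print(proj(s,m),proj(tt,m))
E
```

```text
foot [[0.6505, -0.0688, 0.012], [0.6571, -0.1455, 0.012], [0.5313, -0.1556, 0.012], [0.5247, -0.0793, 0.012]] [ 0.5909 -0.1123  0.012 ]
tip [ 0.64826174 -0.10725175  0.024     ]
grip row435 [ 0.53977076 -0.11901142  0.1       ] collar [ 0.56875401 -0.11398189  0.103     ]
grip row435 [ 0.5410884  -0.11586693  0.1318    ] collar [ 0.56875401 -0.11398189  0.103     ]
gripend [ 0.51865596 -0.1177126   0.152     ]
mouth [ 0.54059982 -0.31692634  0.165     ]
tanktop [[0.7131, -0.2519, 0.15], [0.7155, -0.3698, 0.15], [0.5805, -0.3734, 0.15], [0.5759, -0.2548, 0.15]] [ 0.64622617 -0.3124981   0.15      ]
cap [[ 0.68284281 -0.31251708  0.168     ]]
[[205.58059215 208.21411477]] [[422.96844028 209.21722384]]
```

```bash
cat >> h.py <<'E'
def grasp(P,xang,pitch,back=0.0):
    T=Rt(xang,pitch); return np.array(P)+(.019-back)*T[:,1]
E
python3 - <<'E'
from h import *
P=[.539,-.116,.132];x=-np.pi/2+.08
p=grasp(P,x,-.35,.09);print(p);go(p,x,-.35)
E
```

```text
[ 0.56326788 -0.11405442  0.19869546]
t 9.7 d [0.0368, 0.1702, 0.0693] w [-0.3474, 0.0977, 0.0168] rows 4.5 2.9 q [-0.42, 0.22, 1.15, -0.0, 1.76, 0.97]
```

>>> move_arm --deltas '[{"dx": 0.007,"dy": 0.034,"dz": 0.014,"ax": -0.07,"ay": 0.02,"az": 0},{"dx": 0.015,"dy": 0.068,"dz": 0.028,"ax": -0.14,"ay": 0.04,"az": 0.01},{"dx": 0.022,"dy": 0.102,"dz": 0.042,"ax": -0.21,"ay": 0.06,"az": 0.01},{"dx": 0.03,"dy": 0.138,"dz": 0.056,"ax": -0.28,"ay": 0.08,"az": 0.015},{"dx": 0.037,"dy": 0.17,"dz": 0.069,"ax": -0.347,"ay": 0.098,"az": 0.017}]'

```text
time: 10.12
eef_pos: [0.5634, -0.1149, 0.1969]
tcp_rot: [-1.51, 1.396, -0.974]
ft_force: [0.4, -0.8, 0.2]
gripper_width: 0.0601
```

>>> move_arm --deltas '[{"dx": 0,"dy": 0,"dz": 0,"ax": 0,"ay": 0,"az": 0},{"dx": 0,"dy": 0,"dz": 0,"ax": 0,"ay": 0,"az": 0},{"dx": 0,"dy": 0,"dz": 0,"ax": 0,"ay": 0,"az": 0},{"dx": 0,"dy": 0,"dz": 0,"ax": 0,"ay": 0,"az": 0},{"dx": 0,"dy": 0,"dz": 0,"ax": 0,"ay": 0,"az": 0}]'

```text
time: 10.53
eef_pos: [0.5627, -0.1152, 0.2021]
tcp_rot: [-1.504, 1.389, -0.98]
ft_force: [0.2, -0.1, 0.2]
gripper_width: 0.0601
```

```bash
python3 - <<'E'
from h import *
P=[.539,-.116,.132];x=-np.pi/2+.08
p=grasp(P,x,-.35);go(p,x,-.35);c=snap('wrist','w12.png')
E
```

```text
t 10.53 d [-0.0012, 0.093, 0.0013] w [-0.0058, -0.0026, 0.0013] rows 2.2 0.1 q [-0.35, 0.6, 1.06, -0.14, 1.79, 1.14]
```

View pics/w12.png

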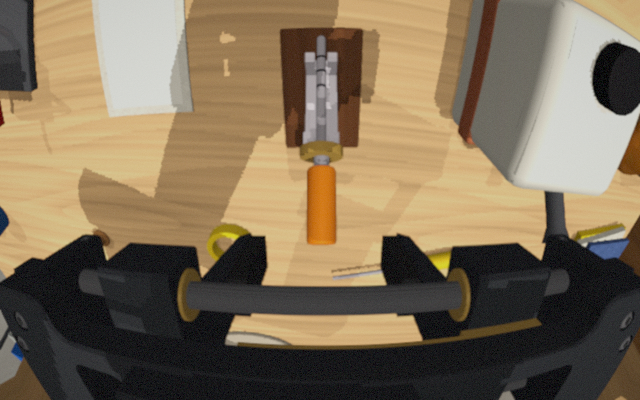

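```bash
python3 - <<'E'
from h import *
w=dict(np.load('pics/w12.npz'));w0=dict(np.load('pics/w11.npz'))
print('tip',onz(w,[(321,41)],.024,True),'grip',onz(w,[(321.5,205)],.14,True),'end',onz(w,[(322,236)],.152,True))
def T(p,q): 
    C,d=rays(w0,p,True);C2,d2=rays(w,q,True);return tri([(C,d[0]),(C2,d2[0])])
print(T((352,153),(322,238)),T((352.8,61),(321,38)))
E
```

```text
tip [[ 0.64496532 -0.10744033  0.024     ]] grip [[ 0.54749478 -0.11574647  0.14      ]] end [[ 0.52918614 -0.11750508  0.152     ]]
(array([ 0.51646425, -0.11930474,  0.14035791]), [0.0008737755775442488, 0.0008737755775442022]) (array([ 0.64796095, -0.10718952,  0.0255761 ]), [3.2110984588901934e-05, 3.211098458888185e-05])
```

>>> move_arm --deltas '[{"dx": -0.001,"dy": 0.02,"dz": 0.001,"ax": -0.005,"ay": 0,"az": 0},{"dx": -0.001,"dy": 0.045,"dz": 0.001,"ax": -0.005,"ay": 0,"az": 0},{"dx": -0.001,"dy": 0.07,"dz": 0.001,"ax": -0.005,"ay": 0,"az": 0},{"dx": -0.001,"dy": 0.085,"dz": 0.001,"ax": -0.005,"ay": 0,"az": 0},{"dx": -0.001,"dy": 0.093,"dz": 0.001,"ax": -0.005,"ay": 0,"az": 0}]'

```text
time: 11.0
eef_pos: [0.5308, -0.1165, 0.1112]
tcp_rot: [-1.51, 1.398, -0.973]
ft_force: [0.0, -1.1, -0.2]
gripper_width: 0.0601
```

>>> move_arm --deltas '[{"dx": 0,"dy": 0,"dz": 0,"ax": 0,"ay": 0,"az": 0},{"dx": 0,"dy": 0,"dz": 0,"ax": 0,"ay": 0,"az": 0},{"dx": 0,"dy": 0,"dz": 0,"ax": 0,"ay": 0,"az": 0},{"dx": 0,"dy": 0,"dz": 0,"ax": 0,"ay": 0,"az": 0},{"dx": 0,"dy": 0,"dz": 0,"ax": 0,"ay": 0,"az": 0}]' --fingers 0.03

```text
time: 11.42
eef_pos: [0.5324, -0.1168, 0.1122]
tcp_rot: [-1.51, 1.396, -0.974]
ft_force: [0.1, -0.0, -0.2]
gripper_width: 0.0306
```

```bash
python3 - <<'E'
from h import *
P=[.539,-.116,.132];x=-np.pi/2+.08
p=grasp(P,x,-.35);go(p,x,-.35);c=snap('wrist','w13.png');print(read_state()['ft_force'])
E
```

```text
t 11.42 d [-0.0003, -0.0019, -0.0006] w [0.0028, -0.0022, 0.0] rows 0.0 0.0 q [-0.36, 0.64, 1.27, -0.15, 1.55, 1.16]
[-0.5472286  -0.34351309  0.52617869]
```

View pics/w13.png

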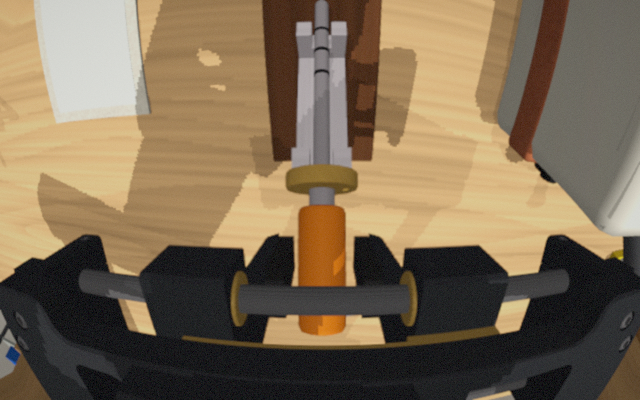

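>>> move_arm --deltas '[{"dx": 0,"dy": 0,"dz": 0,"ax": 0,"ay": 0,"az": 0},{"dx": 0,"dy": 0,"dz": 0,"ax": 0,"ay": 0,"az": 0},{"dx": 0,"dy": 0,"dz": 0,"ax": 0,"ay": 0,"az": 0},{"dx": 0,"dy": 0,"dz": 0,"ax": 0,"ay": 0,"az": 0},{"dx": 0,"dy": 0,"dz": 0,"ax": 0,"ay": 0,"az": 0}]' --fingers 0.0

```text
time: 11.88
eef_pos: [0.5319, -0.1166, 0.1115]
tcp_rot: [-1.51, 1.397, -0.973]
ft_force: [-1.3, 0.1, 1.3]
gripper_width: 0.0183
```

```bash
python3 - <<'E'
from h import *
s=read_state();print(s['gripper_width'],s['ft_force'],s['eef_pos'])
go(s['eef_pos']+[0,0,.15],-np.pi/2+.08,-.35)
E
```

```text
0.01829815419079749 [-1.2859968   0.12739952  1.2530716 ] [ 0.53194436 -0.11661555  0.11150469]
t 11.88 d [-0.0, -0.1407, -0.052] w [0.0043, -0.002, -0.0008] rows 3.6 0.0 q [-0.36, 0.64, 1.27, -0.15, 1.55, 1.16]
```

>>> move_arm --deltas '[{"dx": 0,"dy": -0.005,"dz": -0.002,"ax": 0,"ay": 0,"az": 0},{"dx": 0,"dy": -0.015,"dz": -0.005,"ax": 0,"ay": 0,"az": 0},{"dx": 0,"dy": -0.035,"dz": -0.013,"ax": 0,"ay": 0,"az": 0},{"dx": 0,"dy": -0.06,"dz": -0.022,"ax": 0,"ay": 0,"az": 0},{"dx": 0,"dy": -0.08,"dz": -0.03,"ax": 0,"ay": 0,"az": 0}]'

```text
time: 12.3
eef_pos: [0.5317, -0.1168, 0.1993]
tcp_rot: [-1.51, 1.396, -0.974]
ft_force: [-0.3, 0.2, -0.5]
gripper_width: 0.0186
```

```bash
python3 - <<'E'
from h import *
s=read_state();print(s['gripper_width'],s['ft_force'],s['eef_pos']);snap('wrist','w14.png')
E
```

```text
0.018635287146136523 [-0.31072216  0.24736015 -0.54937022] [ 0.5317342  -0.11679538  0.19929731]
```

View pics/w14.png

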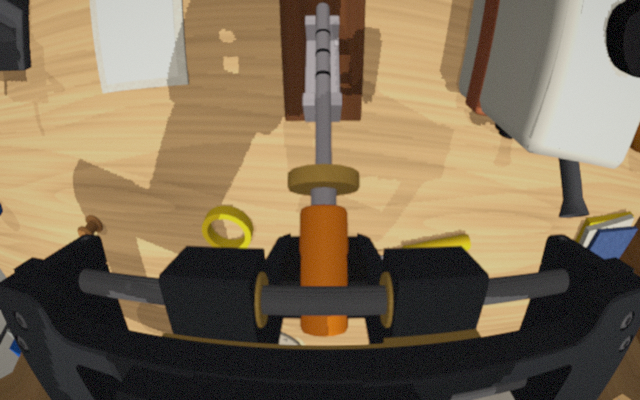

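```bash
python3 - <<'E'
from h import *
from scipy.optimize import least_squares
im=cv2.imread('pics/w14.png')
cv2.imwrite('pics/w14a.png',cv2.resize(im[0:340,275:375],None,fx=1.7*1,fy=1.7,interpolation=cv2.INTER_CUBIC))
w=dict(np.load('pics/w14.npz')); s=read_state(); A=R.from_rotvec(s['tcp_rot']).as_matrix()
def f(v,full=False):
    y,z,th=v
    # tool frame: rod axis (to grip) in yz plane
    a=A@np.array([0,np.sin(th),np.cos(th)]); O=s['eef_pos']+A@np.array([0,y,z])
    n=np.cross(a,A[:,0]) 
    X=np.array([O-.110*a, O+.0*a, O+.008*a])
    p=proj(w,X,True)
    return p if full else p
for x0 in [1]:
    # direct: cradle-based estimate
    R45=np.array([-np.cos(.08)*.7071,-np.sin(.08)*.7071,.7071])
    a_t=A.T@R45; print('axis tool',a_t)
    Pm=np.array([.539,-.116,.132]); TCPg=np.array([.5319,-.1166,.1115]); g=A.T@(Pm-TCPg); print('gripmid tool',g)
    O=g-.045*a_t
    for k in (-.110,0,.004,.008,.016,.074): print(k,proj(w,s['eef_pos']+A@(O+k*a_t),True))
E
```

```text
axis tool [ 0.00422143 -0.42449693 -0.90540895]
gripmid tool [ 3.21288802e-05 -2.17012840e-02 -2.70627015e-04]
-0.11 [[322.8111434    0.49877648]]
0 [[322.988811   179.30054275]]
0.004 [[323.00033182 187.96158206]]
0.008 [[323.01224662 196.71948822]]
0.016 [[323.03721982 214.47476021]]
0.074 [[323.25039388 342.58608244]]
```

View pics/w14a.png

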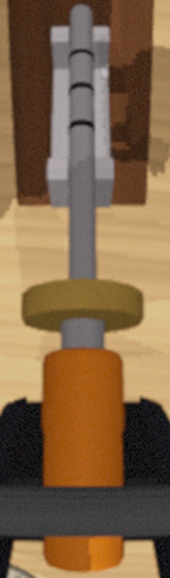

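```bash
cat >> h.py <<'E'
A_T=np.array([0,-.4245,-.9054]); G_T=np.array([0,-.0217,0])  # rod axis, grip middle in tool frame
def tcp_for(mouth,psi,d,pitch=-.35):
    """TCP so that the rod origin lies d out of mouth along tube axis"""
    T=Rt(-np.pi/2+psi,pitch); t=np.array([-np.cos(psi)*.7071,-np.sin(psi)*.7071,.7071])
    return np.array(mouth)+(d+.045)*t-T@G_T
E
python3 - <<'E'
from h import *
M=[.5406,-.317,.165]
p=tcp_for(M,.03,.155);print(p)
go(p+[0,.14,0],-np.pi/2+.08,-.35)
E
```

```text
[ 0.3918061  -0.32146516  0.28603561]
t 12.35 d [0.0534, -0.0282, -0.1649] w [-0.003, -0.0033, 0.0028] rows 4.2 0.0 q [-0.36, 0.55, 1.15, -0.15, 1.75, 1.13]
```

>>> move_arm --deltas '[{"dx": 0.008,"dy": -0.01,"dz": -0.022,"ax": 0,"ay": 0,"az": 0},{"dx": 0.02,"dy": -0.02,"dz": -0.06,"ax": 0,"ay": 0,"az": 0},{"dx": 0.033,"dy": -0.028,"dz": -0.1,"ax": 0,"ay": 0,"az": 0},{"dx": 0.045,"dy": -0.028,"dz": -0.135,"ax": 0,"ay": 0,"az": 0},{"dx": 0.053,"dy": -0.028,"dz": -0.165,"ax": 0,"ay": 0,"az": 0}]'

```text
time: 12.77
eef_pos: [0.3893, -0.1815, 0.282]
tcp_rot: [-1.51, 1.396, -0.975]
ft_force: [0.1, -0.3, -1.5]
gripper_width: 0.0185
```

```bash
python3 - <<'E'
from h import *
M=[.5406,-.317,.165]
p=tcp_for(M,.03,.155)
go(p,-np.pi/2+.03,-.35)
E
```

```text
t 12.77 d [0.1397, -0.0007, -0.0091] w [0.0029, 0.0439, 0.0179] rows 3.4 0.4 q [-0.59, 0.28, 1.36, -0.22, 1.77, 0.89]
```

>>> move_arm --deltas '[{"dx": 0.02,"dy": 0,"dz": -0.002,"ax": 0,"ay": 0.01,"az": 0},{"dx": 0.055,"dy": 0,"dz": -0.004,"ax": 0,"ay": 0.02,"az": 0.01},{"dx": 0.09,"dy": 0,"dz": -0.006,"ax": 0,"ay": 0.03,"az": 0.01},{"dx": 0.122,"dy": 0,"dz": -0.008,"ax": 0.002,"ay": 0.04,"az": 0.015},{"dx": 0.14,"dy": 0,"dz": -0.009,"ax": 0.003,"ay": 0.044,"az": 0.018}]'

```text
time: 13.18
eef_pos: [0.393, -0.324, 0.2838]
tcp_rot: [-1.479, 1.439, -1.005]
ft_force: [-0.2, 0.1, -1.6]
gripper_width: 0.0185
```

>>> move_arm --deltas '[{"dx": 0,"dy": 0,"dz": 0,"ax": 0,"ay": 0,"az": 0},{"dx": 0,"dy": 0,"dz": 0,"ax": 0,"ay": 0,"az": 0},{"dx": 0,"dy": 0,"dz": 0,"ax": 0,"ay": 0,"az": 0},{"dx": 0,"dy": 0,"dz": 0,"ax": 0,"ay": 0,"az": 0},{"dx": 0,"dy": 0,"dz": 0,"ax": 0,"ay": 0,"az": 0}]'

```text
time: 13.6
eef_pos: [0.3937, -0.3201, 0.2839]
tcp_rot: [-1.48, 1.436, -1.002]
ft_force: [-0.1, -0.0, -1.5]
gripper_width: 0.0183
```

```bash
python3 - <<'E'
from h import *
M=[.5406,-.317,.165]
p=tcp_for(M,.03,.155)
go(p,-np.pi/2+.03,-.35)
c=snap('wrist','w15.png');im=c['img'][:,:,::-1]
cv2.imwrite('pics/w15a.png',cv2.resize(im[0:200,250:410],None,fx=3,fy=3,interpolation=cv2.INTER_CUBIC))
c=snap('scene','s15.png');im=c['img'][:,:,::-1]
cv2.imwrite('pics/s15a.png',cv2.resize(im[120:270,130:290],None,fx=4,fy=4,interpolation=cv2.INTER_CUBIC))
c=snap('top','t15.png');im=c['img'][:,:,::-1]
cv2.imwrite('pics/t15a.png',cv2.resize(im[140:270,370:480],None,fx=4.5,fy=4.5,interpolation=cv2.INTER_CUBIC))
E
```

```text
t 13.6 d [0.0013, -0.0014, -0.0026] w [0.001, 0.002, -0.0008] rows 0.1 0.0 q [-0.79, 0.41, 1.17, -0.26, 1.8, 0.72]
```

View pics/w15a.png

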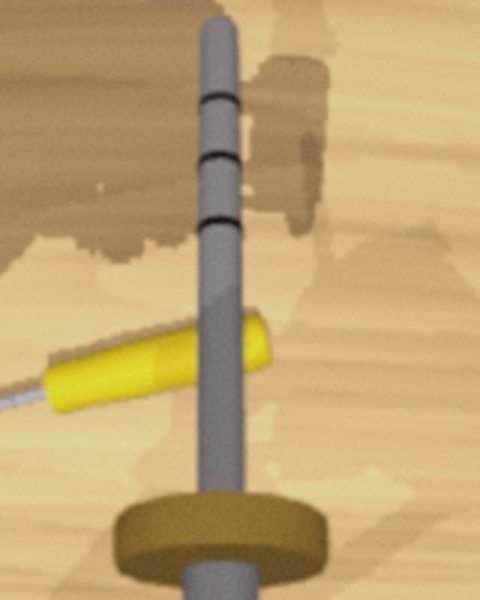

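View pics/s15a.png

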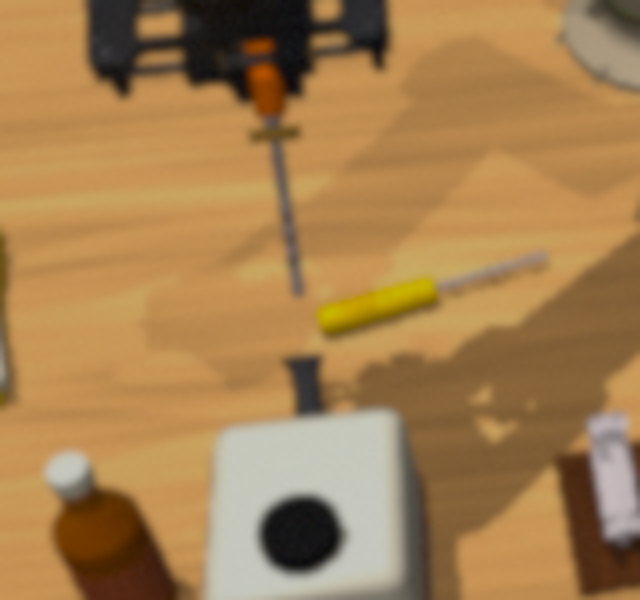

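View pics/t15a.png

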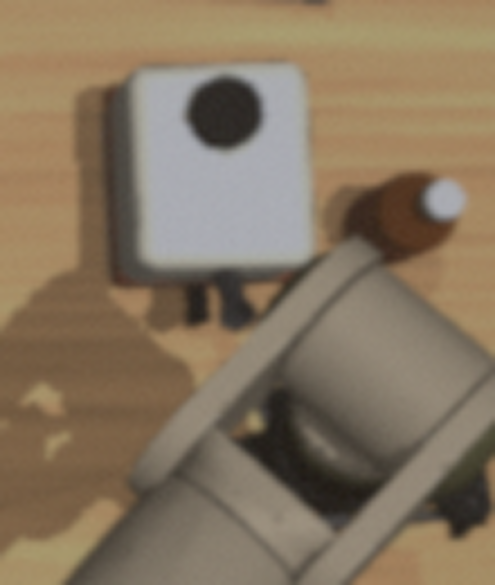

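```bash
python3 - <<'E'
from h import *
w=dict(np.load('pics/w15.npz'));s=dict(np.load('pics/scene0.npz'));w11=dict(np.load('pics/w11.npz'));w12=dict(np.load('pics/w12.npz'))
def ry(c,p,f):
    C,d=rays(c,p,f);return (C,d[0])
print('tip',tri([ry(w,(322.7,7),1),ry(s,(204.5,192.7),0)]))
print('collar',tri([ry(w,(323.5,180),1),ry(s,(130+274/4,120+133/4),0)]))
st=read_state();A=R.from_rotvec(st['tcp_rot']).as_matrix();O=st['eef_pos']+A@(G_T-.045*A_T)
print('pred tip',O-A@A_T*.11,'collar',O+A@A_T*.004, proj(s,O-A@A_T*.11))
print('mouth',tri([ry(w11,(420+295/3.5,20+523/3.5),1),ry(s,(130+303/4,120+360/4),0)]))
M=np.array([.5406,-.317,.165]); t=np.array([-.7071,-.021,.7071])
for psi in (0,.03,.06):
    t=np.array([-.7071*np.cos(psi),-.7071*np.sin(psi),.7071])
    print(psi,proj(w11,np.array([M,M-t*.04]),True).round(1).tolist(),proj(s,np.array([M,M-t*.04])).round(1).tolist(),proj(w12,np.array([M,M-t*.04]),True).round(1).tolist())
a=w11['img'];
im=w12['img'][150:260,520:600,::-1];cv2.imwrite('pics/w12a.png',cv2.resize(im,None,fx=5,fy=5,interpolation=cv2.INTER_CUBIC))
E
```

```text
tip (array([ 0.50732335, -0.31600093,  0.19269257]), [0.0004723132736720351, 0.0004723132736719339])
collar (array([ 0.42934256, -0.31932191,  0.27055429]), [0.0002985742488013946, 0.0002985742488013702])
pred tip [ 0.51021678 -0.31672068  0.19403611] collar [ 0.42999156 -0.31934696  0.27498275] [[203.9307336  193.21253408]]
mouth (array([ 0.54105346, -0.31888063,  0.15953727]), [0.0016235242233193917, 0.0016235242233193618])
0 [[504.3, 169.4], [498.5, 145.6]] [[205.6, 208.2], [207.2, 222.4]] [[556.9, 242.4], [555.0, 196.2]]
0.03 [[504.3, 169.4], [498.1, 145.5]] [[205.6, 208.2], [207.6, 222.4]] [[556.9, 242.4], [554.4, 196.1]]
0.06 [[504.3, 169.4], [497.6, 145.3]] [[205.6, 208.2], [207.9, 222.3]] [[556.9, 242.4], [553.7, 196.1]]
```

View pics/w12a.png

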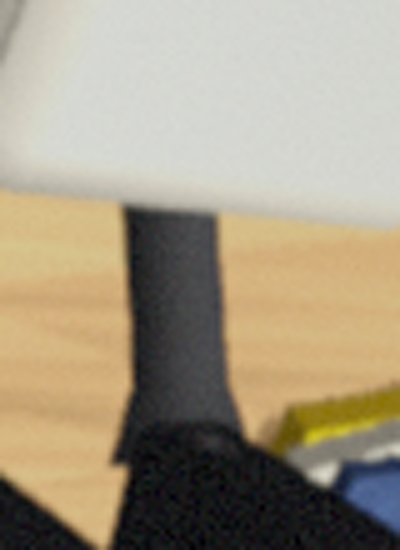

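```bash
cat >> h.py <<'E'
def tl(v):
    s=read_state(); A=R.from_rotvec(s['tcp_rot']).as_matrix(); return (A.T@np.array(v)).round(4).tolist()
E
python3 - <<'E'
from h import *
d=np.array([.7071,.018,-.7071])
print(tl(d), tl(d*.04+[.0018,-.003,.0018]), R.from_rotvec(read_state()['tcp_rot']).as_matrix().round(3).tolist())
E
```

```text
[0.0051, 0.4206, 0.9074] [0.0033, 0.0145, 0.0373] [[0.031, -0.344, 0.938], [-1.0, -0.009, 0.03], [-0.002, -0.939, -0.344]]
```

>>> move_arm --deltas '[{"dx": 0.001,"dy": 0.001,"dz": 0.006,"ax": 0,"ay": 0,"az": 0},{"dx": 0.0033,"dy": 0.004,"dz": 0.015,"ax": 0,"ay": 0,"az": 0},{"dx": 0.0033,"dy": 0.009,"dz": 0.025,"ax": 0,"ay": 0,"az": 0},{"dx": 0.0033,"dy": 0.013,"dz": 0.033,"ax": 0,"ay": 0,"az": 0},{"dx": 0.0033,"dy": 0.0145,"dz": 0.037,"ax": 0,"ay": 0,"az": 0}]'

```text
time: 14.17
eef_pos: [0.4242, -0.3231, 0.2553]
tcp_rot: [-1.48, 1.439, -0.999]
ft_force: [-0.0, -0.1, -1.0]
gripper_width: 0.0186
```

```bash
python3 - <<'E'
from h import *
s=read_state();print(s['eef_pos'],s['ft_force'],s['tcp_rot'])
c=snap('wrist','w16.png');im=c['img'][:,:,::-1]
cv2.imwrite('pics/w16a.png',cv2.resize(im[0:200,250:410],None,fx=3,fy=3,interpolation=cv2.INTER_CUBIC))
c=snap('scene','s16.png');im=c['img'][:,:,::-1]
cv2.imwrite('pics/s16a.png',cv2.resize(im[140:240,150:260],None,fx=6,fy=6,interpolation=cv2.INTER_CUBIC))
E
```

```text
[ 0.42416609 -0.32311473  0.25526692] [-0.02733186 -0.089904   -1.0136236 ] [-1.47996929  1.4385465  -0.99913175]
```

View pics/s16a.png

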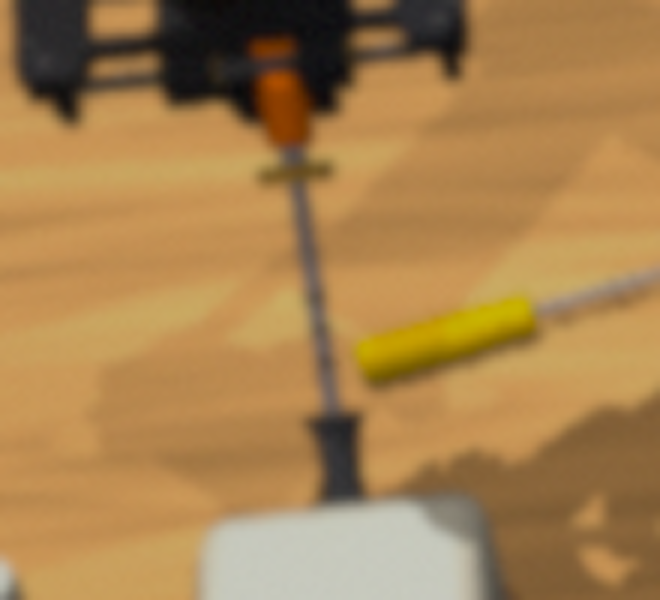

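View pics/w16a.png

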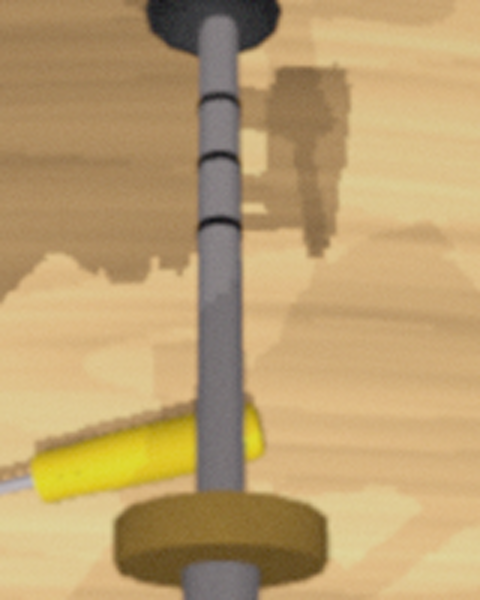

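>>> move_arm --deltas '[{"dx": -0.001,"dy": 0.002,"dz": 0.0045,"ax": 0,"ay": 0,"az": 0},{"dx": -0.001,"dy": 0.004,"dz": 0.009,"ax": 0,"ay": 0,"az": 0},{"dx": -0.001,"dy": 0.006,"dz": 0.0136,"ax": 0,"ay": 0,"az": 0},{"dx": -0.001,"dy": 0.0084,"dz": 0.0182,"ax": 0,"ay": 0,"az": 0},{"dx": -0.001,"dy": 0.0105,"dz": 0.0227,"ax": 0,"ay": 0,"az": 0}]'

```text
time: 14.68
eef_pos: [0.4413, -0.3218, 0.2391]
tcp_rot: [-1.48, 1.437, -1.002]
ft_force: [-0.8, 0.1, -0.8]
gripper_width: 0.0186
```

```bash
python3 - <<'E'
from h import *
s=read_state();print(s['eef_pos'],s['ft_force'],s['torque'])
c=snap('wrist','w17.png');im=c['img'][:,:,::-1]
cv2.imwrite('pics/w17a.png',cv2.resize(im[0:200,250:410],None,fx=3,fy=3,interpolation=cv2.INTER_CUBIC))
E
```

```text
[ 0.44134699 -0.32182264  0.23910896] [-0.77991779  0.1194118  -0.83273016] [ 0.04811775  0.00579288 -0.02401709]
```

View pics/w17a.png

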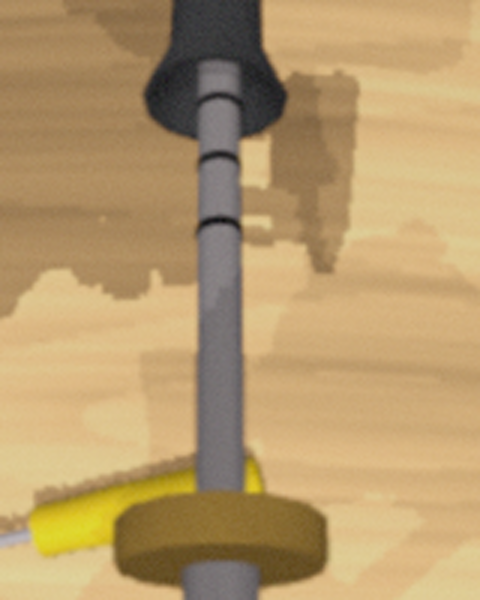

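>>> move_arm --deltas '[{"dx": -0.0005,"dy": 0.002,"dz": 0.0045,"ax": 0,"ay": 0,"az": 0},{"dx": -0.0005,"dy": 0.004,"dz": 0.009,"ax": 0,"ay": 0,"az": 0},{"dx": -0.0005,"dy": 0.006,"dz": 0.0136,"ax": 0,"ay": 0,"az": 0},{"dx": -0.0005,"dy": 0.0084,"dz": 0.0182,"ax": 0,"ay": 0,"az": 0},{"dx": -0.0005,"dy": 0.0105,"dz": 0.0227,"ax": 0,"ay": 0,"az": 0}]'

```text
time: 15.15
eef_pos: [0.4591, -0.3207, 0.2214]
tcp_rot: [-1.48, 1.437, -1.002]
ft_force: [1.3, -0.7, -1.0]
gripper_width: 0.0188
```

```bash
python3 - <<'E'
from h import *
s=read_state();print(s['eef_pos'],s['ft_force'],s['torque'])
c=snap('wrist','w18.png');im=c['img'][:,:,::-1]
cv2.imwrite('pics/w18a.png',cv2.resize(im[0:200,250:410],None,fx=3,fy=3,interpolation=cv2.INTER_CUBIC))
E
```

```text
[ 0.45906717 -0.32074485  0.22135428] [ 1.33116669 -0.66452633 -1.04737459] [-0.00036518 -0.03451583 -0.00811451]
```

View pics/w18a.png

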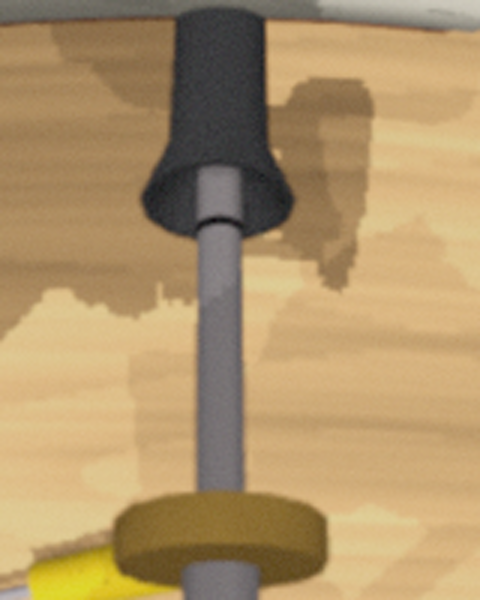

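>>> move_arm --deltas '[{"dx": 0,"dy": 0.0034,"dz": 0.0072,"ax": 0,"ay": 0,"az": 0},{"dx": 0,"dy": 0.0067,"dz": 0.0145,"ax": 0,"ay": 0,"az": 0},{"dx": 0,"dy": 0.0101,"dz": 0.0218,"ax": 0,"ay": 0,"az": 0},{"dx": 0,"dy": 0.0135,"dz": 0.029,"ax": 0,"ay": 0,"az": 0},{"dx": 0,"dy": 0.0168,"dz": 0.0363,"ax": 0,"ay": 0,"az": 0}]'

```text
time: 15.62
eef_pos: [0.4876, -0.3198, 0.1928]
tcp_rot: [-1.48, 1.437, -1.002]
ft_force: [-0.5, 0.6, -0.9]
gripper_width: 0.0186
```

```bash
python3 - <<'E'
from h import *
s=read_state();print(s['eef_pos'],s['ft_force'],s['torque'])
c=snap('wrist','w19.png');im=c['img'][:,:,::-1]
cv2.imwrite('pics/w19a.png',cv2.resize(im[0:200,250:410],None,fx=3,fy=3,interpolation=cv2.INTER_CUBIC))
E
```

```text
[ 0.48759716 -0.31978239  0.19276469] [-0.47208797  0.64614746 -0.93146147] [-0.03807283 -0.03444281  0.00770214]
```

View pics/w19a.png

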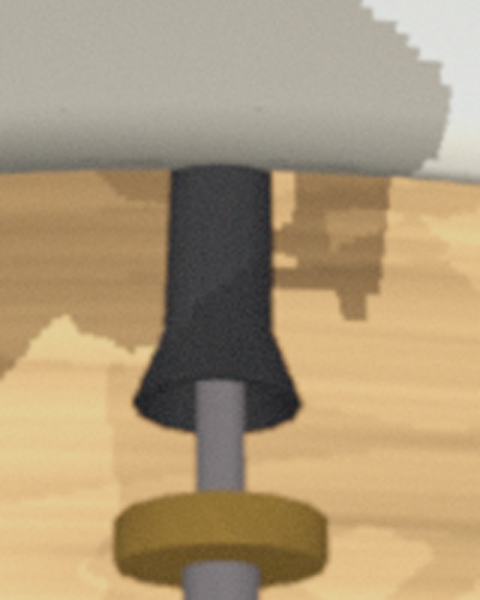

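>>> move_arm --deltas '[{"dx": 0,"dy": 0.0017,"dz": 0.0036,"ax": 0,"ay": 0,"az": 0},{"dx": 0,"dy": 0.0034,"dz": 0.0073,"ax": 0,"ay": 0,"az": 0},{"dx": 0,"dy": 0.005,"dz": 0.0109,"ax": 0,"ay": 0,"az": 0},{"dx": 0,"dy": 0.0063,"dz": 0.0136,"ax": 0,"ay": 0,"az": 0},{"dx": 0,"dy": 0.0071,"dz": 0.0154,"ax": 0,"ay": 0,"az": 0}]'

```text
time: 16.08
eef_pos: [0.4992, -0.3195, 0.1814]
tcp_rot: [-1.48, 1.437, -1.002]
ft_force: [-0.5, 0.2, -0.7]
gripper_width: 0.0184
```

```bash
python3 - <<'E'
from h import *
s=read_state();print(s['eef_pos'],s['ft_force'],s['torque'])
c=snap('wrist','w20.png');im=c['img'][:,:,::-1]
cv2.imwrite('pics/w20a.png',cv2.resize(im[0:200,250:410],None,fx=3,fy=3,interpolation=cv2.INTER_CUBIC))
E
```

```text
[ 0.49919728 -0.31948594  0.18135649] [-0.47709253  0.22380435 -0.69933986] [-0.02832541 -0.02510758 -0.01829572]
```

View pics/w20a.png

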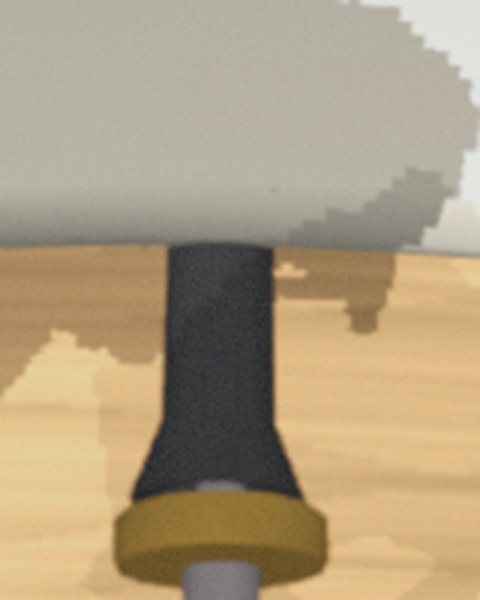

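>>> move_arm --deltas '[{"dx": 0,"dy": 0.0004,"dz": 0.0009,"ax": 0,"ay": 0,"az": 0},{"dx": 0,"dy": 0.0008,"dz": 0.0018,"ax": 0,"ay": 0,"az": 0},{"dx": 0,"dy": 0.0013,"dz": 0.0027,"ax": 0,"ay": 0,"az": 0},{"dx": 0,"dy": 0.0017,"dz": 0.0036,"ax": 0,"ay": 0,"az": 0},{"dx": 0,"dy": 0.0021,"dz": 0.0045,"ax": 0,"ay": 0,"az": 0}]'

```text
time: 16.55
eef_pos: [0.5014, -0.3194, 0.1788]
tcp_rot: [-1.481, 1.44, -1.001]
ft_force: [-10.8, 0.6, 8.6]
gripper_width: 0.0185
```

```bash
python3 - <<'E'
from h import *
s=read_state();print(s['eef_pos'],s['ft_force'],s['torque'])
E
```

```text
[ 0.50138223 -0.31944545  0.17884417] [-10.79293487   0.60959352   8.58772491] [ 0.12818392  1.86332049 -0.09372632]
```

>>> move_arm --deltas '[{"dx": 0,"dy": 0,"dz": 0,"ax": 0,"ay": 0,"az": 0},{"dx": 0,"dy": 0,"dz": 0,"ax": 0,"ay": 0,"az": 0},{"dx": 0,"dy": 0,"dz": 0,"ax": 0,"ay": 0,"az": 0},{"dx": 0,"dy": 0,"dz": 0,"ax": 0,"ay": 0,"az": 0},{"dx": 0,"dy": 0,"dz": 0,"ax": 0,"ay": 0,"az": 0}]'

```text
time: 16.97
eef_pos: [0.5014, -0.3195, 0.179]
tcp_rot: [-1.481, 1.44, -1.001]
ft_force: [-7.9, 0.7, 4.8]
gripper_width: 0.0186
```

```bash
python3 - <<'E'
from h import *
s=read_state();print(s['eef_pos'],s['ft_force'],s['torque'])
c=snap('wrist','w21.png');im=c['img'][:,:,::-1]
cv2.imwrite('pics/w21a.png',cv2.resize(im[0:200,250:410],None,fx=3,fy=3,interpolation=cv2.INTER_CUBIC))
c=snap('scene','s21.png');im=c['img'][:,:,::-1]
cv2.imwrite('pics/s21a.png',cv2.resize(im[140:240,150:260],None,fx=6,fy=6,interpolation=cv2.INTER_CUBIC))
E
```

```text
[ 0.50136777 -0.3194751   0.1789639 ] [-7.88076357  0.73598888  4.82225175] [ 0.11924204  1.32467366 -0.0695965 ]
```

View pics/w21a.png

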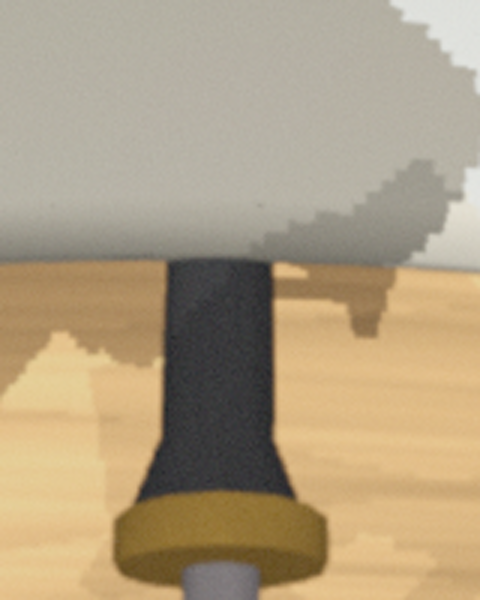

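View pics/s21a.png

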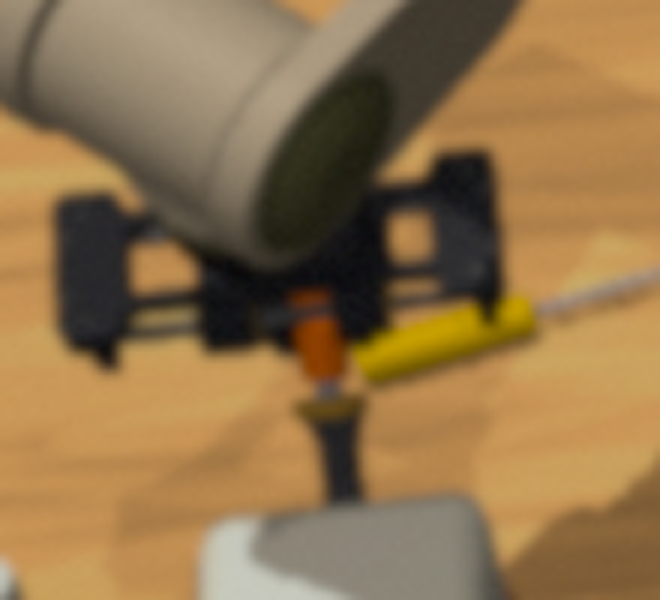

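>>> move_arm --deltas '[{"dx": 0,"dy": 0.0004,"dz": 0.0009,"ax": 0,"ay": 0,"az": 0},{"dx": 0,"dy": 0.0008,"dz": 0.0018,"ax": 0,"ay": 0,"az": 0},{"dx": 0,"dy": 0.001,"dz": 0.002,"ax": 0,"ay": 0,"az": 0},{"dx": 0,"dy": 0.001,"dz": 0.002,"ax": 0,"ay": 0,"az": 0},{"dx": 0,"dy": 0.001,"dz": 0.002,"ax": 0,"ay": 0,"az": 0}]'

```text
time: 17.48
eef_pos: [0.5014, -0.3194, 0.1784]
tcp_rot: [-1.483, 1.444, -1.0]
ft_force: [-17.4, 2.0, 12.2]
gripper_width: 0.0184
```

```bash
python3 - <<'E'
from h import *
s=read_state();print(s['eef_pos'],s['ft_force'],s['torque'])
c=snap('wrist','w22.png');im=c['img'][:,:,::-1]
cv2.imwrite('pics/w22a.png',cv2.resize(im[120:340,250:410],None,fx=3.4,fy=2.7,interpolation=cv2.INTER_CUBIC))
E
```

```text
[ 0.50135573 -0.31939812  0.1783651 ] [-17.44560896   1.97564231  12.15714293] [ 0.27584248  2.97366839 -0.14393827]
```

View pics/w22a.png

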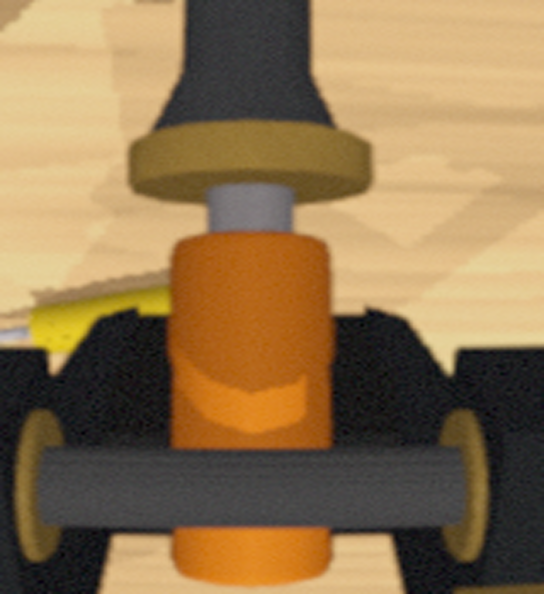

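>>> move_arm --deltas '[{"dx": 0,"dy": -0.0017,"dz": -0.0036,"ax": 0,"ay": 0,"az": 0},{"dx": 0,"dy": -0.004,"dz": -0.009,"ax": 0,"ay": 0,"az": 0},{"dx": 0,"dy": -0.008,"dz": -0.018,"ax": 0,"ay": 0,"az": 0},{"dx": 0,"dy": -0.013,"dz": -0.0285,"ax": 0,"ay": 0,"az": 0},{"dx": 0,"dy": -0.0189,"dz": -0.041,"ax": 0,"ay": 0,"az": 0}]'

```text
time: 17.95
eef_pos: [0.4714, -0.3203, 0.2089]
tcp_rot: [-1.48, 1.437, -1.002]
ft_force: [-0.2, 0.2, -0.6]
gripper_width: 0.0183
```

>>> move_arm --deltas '[{"dx": 0,"dy": -0.006,"dz": -0.0136,"ax": 0,"ay": 0,"az": 0},{"dx": 0,"dy": -0.0145,"dz": -0.0313,"ax": 0,"ay": 0,"az": 0},{"dx": 0,"dy": -0.0231,"dz": -0.05,"ax": 0,"ay": 0,"az": 0},{"dx": 0,"dy": -0.0336,"dz": -0.0726,"ax": 0,"ay": 0,"az": 0},{"dx": 0,"dy": -0.042,"dz": -0.0907,"ax": 0,"ay": 0,"az": 0}]'

```text
time: 18.37
eef_pos: [0.3997, -0.3226, 0.2811]
tcp_rot: [-1.48, 1.436, -1.004]
ft_force: [-0.1, 0.5, -1.4]
gripper_width: 0.0185
```

```bash
python3 - <<'E'
from h import *
s=read_state();print(s['eef_pos'],s['ft_force'],s['torque'],s['qpos'])
c=snap('wrist','w23.png');c=snap('scene','s23.png')
E
```

```text
[ 0.39973319 -0.32256867  0.28106633] [-0.10173077  0.48534751 -1.39407425] [-0.05894021 -0.03528265  0.01194727] [-0.78629652  0.42037688  1.15466797 -0.25971433  1.80427712  0.72441146]
```

View pics/w23.png

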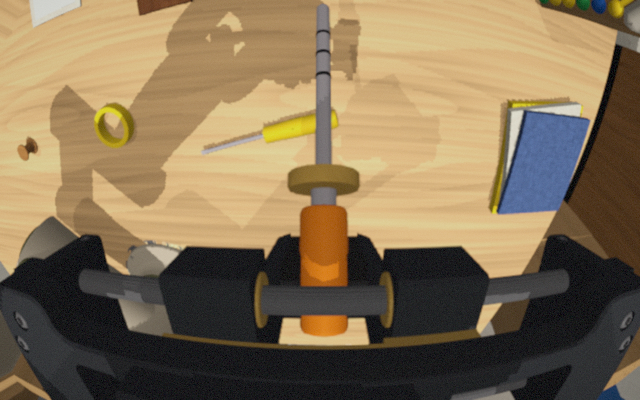

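View pics/s23.png

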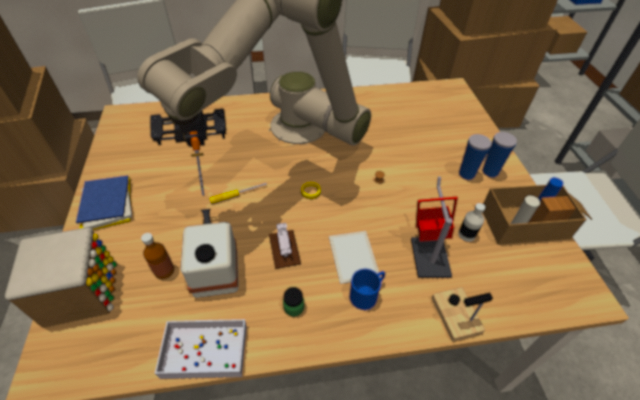

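```bash
cat >> h.py <<'E'
def fin(tip,phi,pitch=.435):
    T=Rt(-np.pi/2+phi,pitch); a=T@A_T
    return np.array(tip)+.155*a-T@G_T, a
E
python3 - <<'E'
from h import *
p,a=fin([.655,.092,.103],.1);print(p,a)
go(p+[0,0,.18],-np.pi/2+.1,.435)
E
```

```text
[0.50987808 0.07743924 0.08385123] [-0.99497317 -0.09983031  0.00342136]
t 18.47 d [-0.3972, -0.025, 0.12] w [0.7824, -0.073, 0.006] rows 10.0 6.3 q [-0.79, 0.42, 1.15, -0.26, 1.8, 0.73]
```

>>> move_arm --deltas '[{"dx": -0.03,"dy": -0.01,"dz": -0.005,"ax": 0,"ay": 0,"az": 0},{"dx": -0.069,"dy": -0.01,"dz": 0.0,"ax": 0.12,"ay": 0,"az": 0},{"dx": -0.108,"dy": -0.012,"dz": 0.01,"ax": 0.24,"ay": -0.01,"az": 0},{"dx": -0.147,"dy": -0.015,"dz": 0.02,"ax": 0.36,"ay": -0.02,"az": 0},{"dx": -0.186,"dy": -0.018,"dz": 0.03,"ax": 0.48,"ay": -0.03,"az": 0}]'

```text
time: 18.88
eef_pos: [0.4304, -0.1337, 0.286]
tcp_rot: [-1.13, 1.072, -1.22]
ft_force: [-0.2, 1.0, 0.1]
gripper_width: 0.0187
```

```bash
python3 - <<'E'
from h import *
p,a=fin([.655,.092,.103],.1);print(read_state()['eef_pos'])
go(p+[0,0,.15],-np.pi/2+.1,.435)
E
```

```text
[ 0.43038972 -0.13374813  0.28599089]
t 18.88 d [-0.2058, 0.0652, 0.0838] w [0.2996, -0.0409, 0.0063] rows 5.6 2.4 q [-0.62, 0.11, 1.53, 0.09, 1.39, 0.88]
```

>>> move_arm --deltas '[{"dx": -0.036,"dy": 0.011,"dz": 0.015,"ax": 0.1,"ay": -0.01,"az": 0},{"dx": -0.072,"dy": 0.022,"dz": 0.029,"ax": 0.2,"ay": -0.02,"az": 0},{"dx": -0.108,"dy": 0.034,"dz": 0.044,"ax": 0.3,"ay": -0.03,"az": 0.006},{"dx": -0.14,"dy": 0.045,"dz": 0.058,"ax": 0.3,"ay": -0.041,"az": 0.006},{"dx": -0.165,"dy": 0.052,"dz": 0.067,"ax": 0.3,"ay": -0.041,"az": 0.006}]'

```text
time: 19.3
eef_pos: [0.4924, 0.0361, 0.2426]
tcp_rot: [-0.921, 0.832, -1.294]
ft_force: [0.5, -0.9, -1.5]
gripper_width: 0.019
```

```bash
python3 - <<'E'
from h import *
p,a=fin([.655,.092,.103],.1);print(read_state()['eef_pos'])
go(p+[0,0,.08],-np.pi/2+.1,.435)
E
```

```text
[0.49243517 0.03607883 0.24255669]
t 19.3 d [-0.0393, 0.0806, -0.0131] w [0.0067, 0.0013, -0.001] rows 2.2 0.1 q [-0.24, 0.12, 1.73, 0.18, 0.9, 1.15]
```

>>> move_arm --deltas '[{"dx": -0.015,"dy": 0.025,"dz": -0.004,"ax": 0.003,"ay": 0,"az": 0},{"dx": -0.028,"dy": 0.05,"dz": -0.008,"ax": 0.006,"ay": 0,"az": 0},{"dx": -0.036,"dy": 0.07,"dz": -0.011,"ax": 0.006,"ay": 0,"az": 0},{"dx": -0.039,"dy": 0.08,"dz": -0.013,"ax": 0.006,"ay": 0,"az": 0},{"dx": -0.039,"dy": 0.08,"dz": -0.013,"ax": 0.006,"ay": 0,"az": 0}]'

```text
time: 19.72
eef_pos: [0.5096, 0.0756, 0.1629]
tcp_rot: [-0.919, 0.831, -1.294]
ft_force: [0.2, -0.1, -1.0]
gripper_width: 0.0183
```

```bash
python3 - <<'E'
from h import *
p,a=fin([.655,.092,.103],.1);print(read_state()['eef_pos'])
go(p,-np.pi/2+.1,.435);snap('wrist','w24.png');snap('scene','s24.png')
E
```

```text
[0.50962894 0.07559638 0.16286765]
t 19.72 d [-0.0017, 0.072, -0.0325] w [0.0051, 0.0015, -0.0017] rows 1.9 0.0 q [-0.13, 0.26, 1.82, 0.16, 0.65, 1.23]
```

View pics/w24.png

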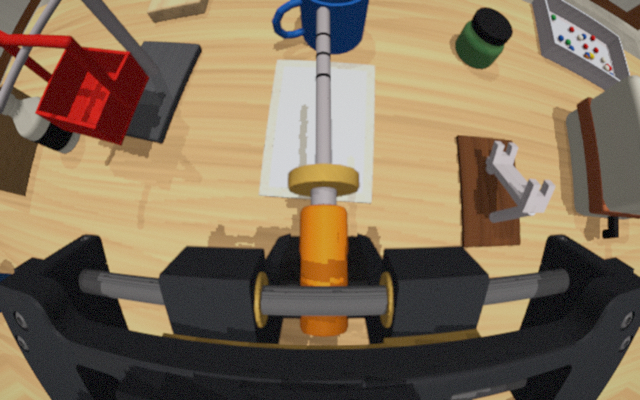

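View pics/s24.png

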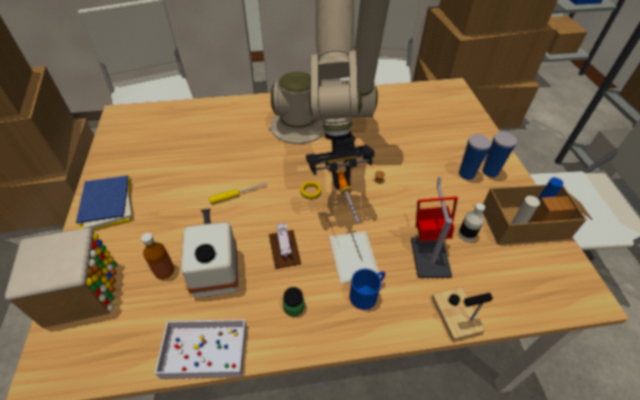

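>>> move_arm --deltas '[{"dx": -0.001,"dy": 0.018,"dz": -0.008,"ax": 0.003,"ay": 0,"az": 0},{"dx": -0.001,"dy": 0.04,"dz": -0.018,"ax": 0.005,"ay": 0,"az": 0},{"dx": -0.001,"dy": 0.058,"dz": -0.026,"ax": 0.005,"ay": 0,"az": 0},{"dx": -0.001,"dy": 0.068,"dz": -0.0305,"ax": 0.005,"ay": 0,"az": 0},{"dx": -0.001,"dy": 0.072,"dz": -0.0325,"ax": 0.005,"ay": 0,"az": 0}]'

```text
time: 20.23
eef_pos: [0.5113, 0.0751, 0.086]
tcp_rot: [-0.912, 0.825, -1.299]
ft_force: [0.1, 0.3, -0.8]
gripper_width: 0.0184
```

>>> move_arm --deltas '[{"dx": 0,"dy": 0,"dz": 0,"ax": 0,"ay": 0,"az": 0},{"dx": 0,"dy": 0,"dz": 0,"ax": 0,"ay": 0,"az": 0},{"dx": 0,"dy": 0,"dz": 0,"ax": 0,"ay": 0,"az": 0},{"dx": 0,"dy": 0,"dz": 0,"ax": 0,"ay": 0,"az": 0},{"dx": 0,"dy": 0,"dz": 0,"ax": 0,"ay": 0,"az": 0}]'

```text
time: 20.65
eef_pos: [0.5117, 0.0755, 0.0873]
tcp_rot: [-0.911, 0.822, -1.3]
ft_force: [0.1, 0.1, -1.5]
gripper_width: 0.0189
```

```bash
python3 - <<'E'
from h import *
p,a=fin([.655,.092,.103],.1);s=read_state();print(s['eef_pos'],s['ft_force'],s['joint_velocities'].round(4),s['gripper_width'])
go(p,-np.pi/2+.1,.435)
c=snap('wrist','w25.png');im=c['img'][:,:,::-1]
cv2.imwrite('pics/w25a.png',cv2.resize(im[0:220,240:400],None,fx=2.7,fy=2.7,interpolation=cv2.INTER_CUBIC))
c=snap('scene','s25.png');im=c['img'][:,:,::-1]
cv2.imwrite('pics/s25a.png',cv2.resize(im[140:300,290:490],None,fx=3.7,fy=3.7,interpolation=cv2.INTER_CUBIC))
snap('top','t25.png')
E
```

```text
[0.5117193  0.07552901 0.08727418] [ 0.10550517  0.11715628 -1.51771466] [ 0.0014  0.0059  0.0013  0.0012 -0.0029 -0.0013] 0.018859013446633308
t 20.65 d [-0.0021, 0.0024, -0.0029] w [-0.0064, 0.0011, 0.0005] rows 0.1 0.1 q [-0.13, 0.39, 1.92, 0.25, 0.41, 1.13]
```

View pics/w25a.png

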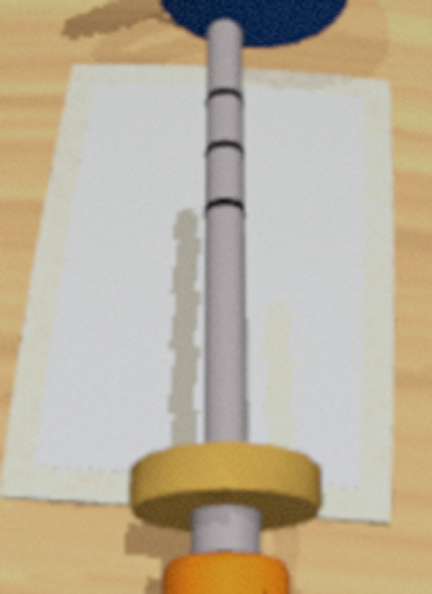

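View pics/s25a.png

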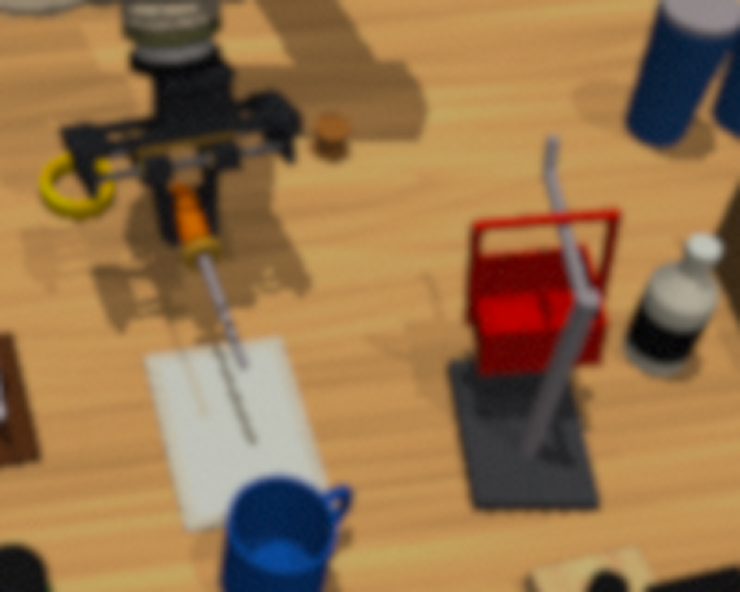

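View pics/t25.png

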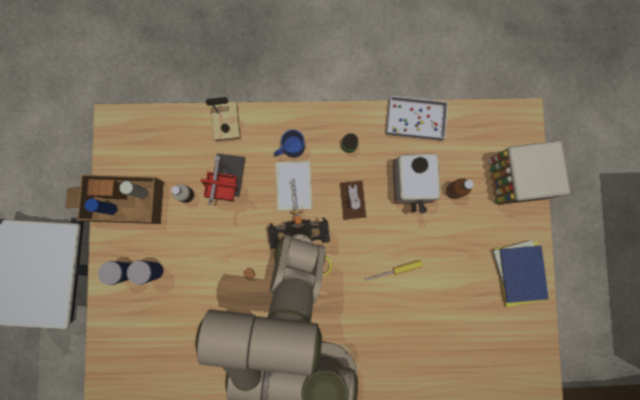

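```bash
python3 - <<'E'
from h import *
w=dict(np.load('pics/w25.npz'));s=dict(np.load('pics/scene0.npz'))
def ry(c,p,f):
    C,d=rays(c,p,f);return (C,d[0])
t=tri([ry(w,(323.3,8.5),1),ry(s,(355.4,238.4),0)]);c=tri([ry(w,(323.5,180),1),ry(s,(344.1,207),0)]);print(t,c)
v=c[0]-t[0];print(np.linalg.norm(v),np.degrees(np.arcsin(v[2]/np.linalg.norm(v))))
st=read_state();A=R.from_rotvec(st['tcp_rot']).as_matrix();O=st['eef_pos']+A@(G_T-.045*A_T);print('model tip',O-.11*(A@A_T),A@A_T,st['joint_velocities'].round(4).max())
C=np.array([.6473,.0932]);u=np.array([np.cos(.033),np.sin(.033)]);d=t[0][:2]-C;print('card xy',d@u,d@[-u[1],u[0]])
E
```

```text
(array([0.65620005, 0.09000698, 0.10123399]), [0.0002728097647200147, 0.00027280976471997663]) (array([0.54363921, 0.07853159, 0.10878077]), [0.0003490972318564325, 0.0003490972318563573])
0.11339568060058841 3.8160047655063587
model tip [0.65650048 0.09024708 0.10676129] [-0.99489433 -0.1006498  -0.00207369] 0.0041
card xy 0.008789852326840106 -0.003484927512272572
```

>>> move_arm --deltas '[{"dx": 0,"dy": 0,"dz": 0,"ax": 0,"ay": 0,"az": 0},{"dx": 0,"dy": 0,"dz": 0,"ax": 0,"ay": 0,"az": 0},{"dx": 0,"dy": 0,"dz": 0,"ax": 0,"ay": 0,"az": 0},{"dx": 0,"dy": 0,"dz": 0,"ax": 0,"ay": 0,"az": 0},{"dx": 0,"dy": 0,"dz": 0,"ax": 0,"ay": 0,"az": 0}]'

```text
time: 21.22
eef_pos: [0.5114, 0.0756, 0.0865]
tcp_rot: [-0.912, 0.824, -1.299]
ft_force: [0.4, 0.1, 0.0]
gripper_width: 0.0189
```

```bash
python3 - <<'E'
from h import *
print(read_state()['eef_pos'],finish_job())
E
```

```text
the job is handed in; nothing more can be done
[0.51140094 0.07556806 0.08648864] None
```

The job is handed in at about 21 s; it reported no verdict, so what follows is from my own checks.

- **Basket:** it hangs by its bar on the hook arm, let go, a little off its middle. It was still hanging there in the last pictures.
- **Rod in the tube:** I slid it in until the collar met a stiff stop on the mouth. The force was about 14 N, and about 21 N after a further 2 mm push to confirm the stop. I then drew the rod fully out.
- **Final pose:** the gripper holds the rod still. Triangulating the last views puts the tip at about (0.656, 0.090, 0.101) m. That is about 9 mm and 3 mm from the card's middle and about 10 cm above it. The rod's axis is within about 4° of level.
- **Bystanders:** all looked undisturbed in the last scene and top pictures.

Some checks disagreed:

- **Stand and cradle:** the hook's post and tip, and the rod in its cradle, lay 1 to 2 cm from where the base centres predicted. I used the directly measured points instead.
- **Tip height:** the kinematic estimate read 0.107 m against 0.101 m triangulated. Both are well inside the limits.
- **Finger opening:** it read about 18.5 mm on the 22 mm grip, but the hold stayed firm throughout.

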